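Set up the ink-rub tester: zero the stroke counter and hold the rub block over the print

ROBOT

A 7-joint arm with a two-finger parallel gripper is mounted at the origin on the work surface. World frame = base frame: x ahead of the robot, y to its left, z up, the work surface at z = 0. Lengths are in m, angles in rad, forces in N, time in s.
With the tool pointing down it reaches from about 0.4 to 0.875 m from the base axis. Payload 4.4 kg.
Tool frame: the origin (TCP) lies at the very end of the fingers, on their centre line; the grasp point (between the pads) lies 19 mm behind it; x points along the fingers, z is the direction in which the jaws open and shut, and the axes are right-handed (so a half turn about x gives the same grasp; the last joint's range is limited). The gripper opens to 85 mm and grips with 20 to 120 N. Pads are 22 mm wide; open, the fingers measure 114 mm over their backs; the gripper's body (76 mm by 85 mm) begins 54 mm behind the grasp point. The pads swing forward as they close: fully open they stand 13 mm farther back than shut.
Start: joints at [1.053, 0.628, 0.038, 1.517, -0.027, 0.996, -0.02], TCP at [0.284, -0.585, 0.231] pointing down, gripper open.
Joint ranges: [-3.06, 3.06], [-0.37, 2.12], [-1.25, 1.32], [0.18, 2.47], [-1.1, 4.24], [0.23, 1.98], [-2.94, 2.94]. Speed limits (rad/s): [2.57, 2.57, 3.14, 3.14, 3.14, 3.14, 3.14].

INTERFACE

Orientations are given as a unit quaternion [w, x, y, z].
In Python, from plant import ctrl, vision gives the robot as it stands.
- The arm moves only by the shell command python3 -m handwheel 'ROWS'. ROWS is JSON, one flat list of numbers, 7 for each row, row after row: the shift along the tool's x, y, z in m, then the turn, a rotation vector about the tool's x, y, z in rad, then the opening in per cent of the stroke, from 0 (shut) to 100 (fully open). A call has 1 to 20 rows; each row is the pose to reach, as a shift and turn from the pose commanded when the call began, along the tool's axes at that moment; what a row does not reach only later rows make up. A row lasts 1/8 s, in which the tool goes at most 62.5 mm and 10.7 degrees, less where a joint would pass 70% of its speed; a pose out of reach is approached as far as the arm can. A call with a gripper value outside its range is refused whole. The fingers move at their own pace and stop on an object; the grip force is fixed at half the most. Time passes only in rows, so rows that repeat a pose let the fingers close. It gives the time, the measured TCP pose, the force and the opening at its end, in the units of the state.
- ctrl.get_state(): the state, without advancing time (a new reading comes with each control period).
- vision.grab_frame(name): name is "scene" or "top" or "wrist"; returns the picture (400x640x3 uint8, red, green, blue); there is no depth.
- vision.camera_params(name): a dict with "fov_y" (degrees; the focal length in pixels is half the picture's height over the tangent of half this angle, whatever the lens; pixels are square), "cx", "cy" (the principal point, pixels), "eye" and "rotation" of the camera in the world; the wrist camera has in their place "hand_eye" (4x4, takes a point from camera to tool coordinates, whose origin is the TCP and whose axes are the tool frame's). Camera axes: x right, y down, z forward; pixel columns grow to the right and rows downward; lengths in m; the calibration is good to about 2 mm. A picture is of the moment at which its call begins: read the wrist's pose just before it. camera_params takes no time and is no camera call.
- ctrl.job_done(): hands the job in, once; it reports no verdict.
The state is a dict: "clock": time; "joint_pos": joint angles; "dq": joint speeds; "effort": joint torques, N m; "position": TCP position; "eef_rot": TCP orientation; "ft_force": force on the tool from outside, world axes, zero at the start; "wrist_torque": the same for the moment, N m; "gripper_width": finger opening in m.
Only numpy, scipy, OpenCV 4.12 (cv2) and the standard library are available. Lean on these libraries where they do the work, as an engineer would, in place of code of your own. Each camera call takes 0.05 s, during which the arm holds its last target.

TASK

Get the ink-rub tester ready: turn the stroke counter's knob anticlockwise back to its zero stop, then pick up the smaller of the two steel rub blocks by its handle, carry it over the guard and let it down inside the tester's drive frame until it hovers level, centred and square to the frame about 5 mm above the clamped print. The block must not touch any part of the tester on the way or at the end, and the other things on the bench stay where they are. The program finishes while holding: keep the block gripped there, steady in the air, so that I can check the gap all round before it goes down.

Things in the scene. Friction and masses are not known exactly. Their poses are not given: they have to be found in the camera images.
- tester: ink-rub tester, fixed: white base box 340 (x) x 300 (y) x 60 mm high, origin at the centre of its underside on the bench; x along the rub stroke, away from its front panel, y to the left seen from the front, z up. In its frame (mm): navy drive head x 88 to 168, y -145 to 25, up to z 131; stroke-counter dial, 104 across, face at z 75, centre (-55, 90)
- bed (a point): centre of the print's upper face, 72 mm above the bench; in the tester's frame at (-20, -60), axes as the tester's. The white print strip, 166 x 60 mm, long along x, is clamped at both ends (clamps 90 mm either way in x, their screws up to 18 mm above the print)
- frame (a point): centre of the drive frame's opening, level with its top, 16 mm above the print's centre; axes as the tester's. Fixed aluminium frame round the block's place: opening 120 (x) x 70 mm (y), bars 10 mm wide, from 4 to 16 mm above the print; two 8 mm push rods lead from it in +x to the drive head
- guard_corner (a point): top of the corner of the amber clear guard, 110 mm above the bench; axes as the tester's. The guard is an upright sheet 5 mm thick, 50 mm high above the base; from this corner it runs 225 mm in +x (right of the bed) and 150 mm in +y (front of the bed). The bed's other two sides are open
- counter (a joint): stroke counter, rad: 0 = pointer at the zero stop (a rigid stop), growing clockwise seen from above up to 4.6; starts at 0.6 to 1.5. Stays where it is left (friction about 0.04 N m)
- counter_grip (a point): point to grip the black counter knob: on its vertical axis, 30 mm above the dial face and 105 mm above the bench. The knob is an upright bar 42 mm long, 14 mm thick, from 6 to 38 mm above the dial face, on a skirt disc 40 mm across and 8 mm high. x runs along the bar towards the pointer and turns with it; at 0 it points along the tester's x
- block: the smaller rub block, 0.67 to 0.97 kg: steel body 100 (x) x 50 (y) x 25 mm high with a felt underside; grey handle bar 90 mm long (x), 18 mm thick (y), 24 mm high on two posts, its centre 72 mm above the underside and its top at 84 mm. Origin at the centre of the underside, z up; a half turn makes no difference. Stands on the bench right of the tester
- block_grip (a point): centre of the smaller block's handle bar, 72 mm above its underside, axes as the block's
- heavy_block: the larger rub block, not to be used: 120 x 60 x 44 mm steel body, same handle bar with its top at 103 mm; origin at the centre of its underside. It and the smaller block may be in each other's place
- bottle: closed white bottle, 58 mm in diameter, 140 mm high, standing on the bench, origin at the centre of its underside
- tape: roll of paper tape lying flat, 86 mm across, 24 mm high, origin at the centre of its underside
Not all that is in view belongs to the job. Leave any orange or pink look-alike of the block alone.

How it is judged:
On the way, in this order (a step that is already met when the one before it is completed fails the run):
1. the stroke counter is back at its zero stop (value of joint counter below 0.06 rad), for 0.2 s.
2. the smaller block is in the gripper, lifted higher than the drive frame (height (world z) of block above 0.09 m and contact force between the fingers and block above 1 N), for 0.2 s.
At the end, for the whole second after the job is handed in: The counter reads under 0.06 rad; the smaller block hangs in the gripper, its underside 2 to 11 mm above the print, centred within 6 mm along and across the frame, square to it within 0.07 rad (either way round), level within 0.06 rad, slower than 10 mm/s and touching no part of the tester (value of joint counter below 0.06 rad and z of block in the frame of bed between 0.002 and 0.011 m and x of block in the frame of bed between -0.006 and 0.006 m and y of block in the frame of bed between -0.006 and 0.006 m and angle between the x axis of block and the x axis of tester, either way round below 0.07 rad and angle between block's own z axis and vertical below 0.06 rad and linear speed of block below 0.01 m/s and contact force between block and tester below 0.05 N and contact force between the fingers and block above 1 N); the arm keeps its last pose, push and grip.
It fails at once if the smaller block touches the tester (guard, drive frame, clamps or print) (contact force between block and tester above 0.5 N).
It fails at once if another thing on the bench is moved by more than 20 mm (distance of any of heavy_block, bottle, tape from where it was at the start of the episode above 0.02 m).
It also fails if it takes over 64 s, if anything falls off the work surface, if the arm or the gripper's body presses on something with over 40 N, if the wrist force passes 120 N, or if a joint passes its speed limit or range.

## Working session

There is one attempt and no reset: what is moved stays moved. The work goes in short steps, Python scripts to look and compute and a shell command to move; the robot and the scene stay as the last step left them, time stands still between calls to the robot, and variables do not carry over. Pictures are saved under pics/ and viewed, and the job is handed in when it is done.

```bash
ls; mkdir -p pics; python3 - <<'E'
from plant import ctrl, vision
import cv2
s=ctrl.get_state(); print(s)
for n in("scene","top","wrist"):
    p=vision.camera_params(n); print(n,p)
    cv2.imwrite(f"pics/{n}0.png",vision.grab_frame(n)[:,:,::-1])
E
```

```text
pics
{'clock': 0.0, 'joint_pos': array([ 1.05320565,  0.62933183,  0.03845545,  1.51841263, -0.02699156,
        0.9963068 , -0.02000028]), 'dq': array([-8.07913776e-05, -1.33983688e-05,  4.57426615e-04, -1.08404410e-03,
        1.25358942e-03, -1.53191798e-03, -2.85381300e-04]), 'effort': array([ 4.90901439e-04, -5.63400793e+01,  1.22616861e+00, -1.93443775e+01,
        1.08794920e-02,  1.05308407e-02,  1.49110292e-05]), 'position': array([ 0.28350642, -0.5841897 ,  0.23038434]), 'eef_rot': array([ 0.59869587,  0.37566131,  0.59987371, -0.37495782]), 'ft_force': array([ 0.19481869, -0.12039157, -0.5932438 ]), 'wrist_torque': array([-0.03906332,  0.00474132,  0.02754435]), 'gripper_width': 0.08529467588070434}
scene {'fov_y': 50.31921662310849, 'cx': 318.4026587644041, 'cy': 197.36309618563195, 'eye': array([ 1.02410898, -0.85165539,  0.65894429]), 'rotation': array([-0.47364315,  0.83860762,  0.23801998, -0.12548273])}
top {'fov_y': 55.460846981576296, 'cx': 318.9697655689087, 'cy': 202.7504482261292, 'eye': array([ 0.4608282 , -0.09454395,  0.93076134]), 'rotation': array([-0.04487547,  0.70993688, -0.70164839,  0.04080874])}
wrist {'fov_y': 68.08887582593991, 'cx': 322.0186874381596, 'cy': 201.88974020344855, 'hand_eye': array([[ 5.37999815e-04, -2.86838395e-01,  9.57978834e-01,
        -1.42798015e-01],
       [-1.49346392e-04, -9.57978985e-01, -2.86838356e-01,
         7.22158949e-02],
       [ 9.99999844e-01,  1.12483004e-05, -5.58230796e-04,
        -1.64070702e-03],
       [ 0.00000000e+00,  0.00000000e+00,  0.00000000e+00,
         1.00000000e+00]])}
```

View pics/scene0.png

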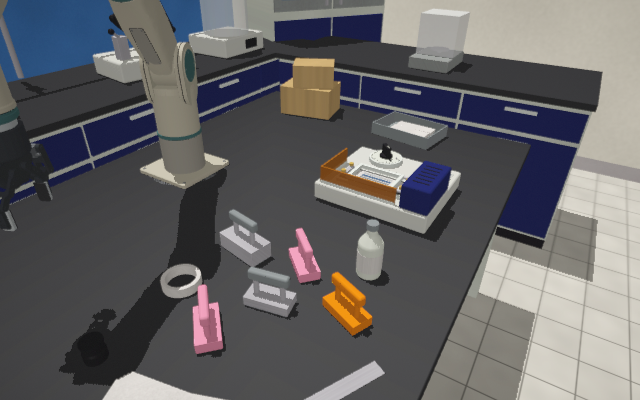

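View pics/top0.png

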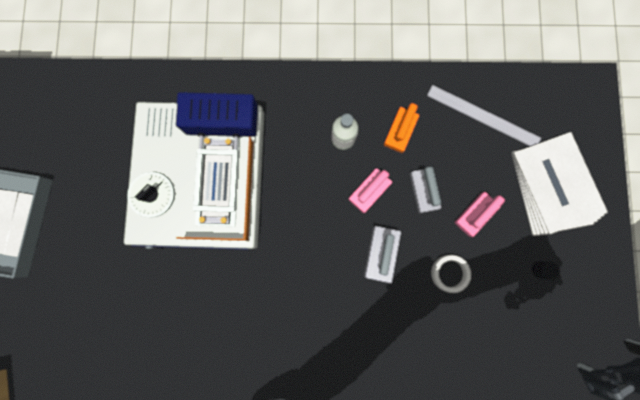

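View pics/wrist0.png

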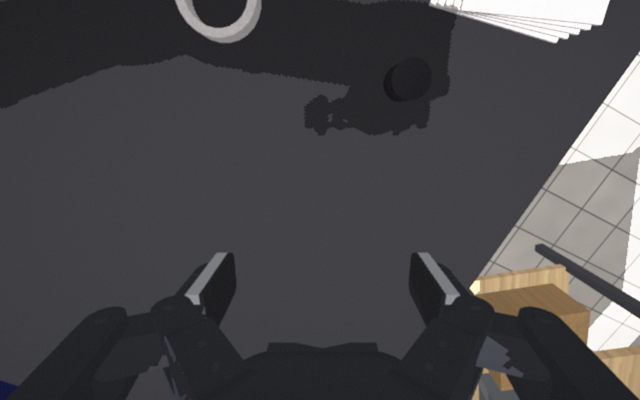

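```bash
cat > h.py <<'E'
import numpy as np, cv2
from scipy.spatial.transform import Rotation as R
from plant import ctrl, vision
def rot(q): return R.from_quat([q[1],q[2],q[3],q[0]]).as_matrix()
def cam(n,s=None):
    p=vision.camera_params(n); f=200/np.tan(np.radians(p['fov_y']/2))
    if n=='wrist':
        s=s or ctrl.get_state(); T=np.eye(4);T[:3,:3]=rot(s['eef_rot']);T[:3,3]=s['position']
        T=T@p['hand_eye']; return f,p['cx'],p['cy'],T[:3,3],T[:3,:3]
    return f,p['cx'],p['cy'],p['eye'],rot(p['rotation'])
def ray(c,u,v):
    f,cx,cy,e,Rm=c; d=Rm@np.array([(u-cx)/f,(v-cy)/f,1]); return e,d/np.linalg.norm(d)
def onz(c,u,v,z):
    e,d=ray(c,u,v); return e+d*(z-e[2])/d[2]
def proj(c,P):
    f,cx,cy,e,Rm=c; q=(np.atleast_2d(P)-e)@Rm; return np.c_[cx+f*q[:,0]/q[:,2],cy+f*q[:,1]/q[:,2]]
def tri(c1,p1,c2,p2):
    (a,d),(b,g)=ray(c1,*p1),ray(c2,*p2)
    t=np.linalg.lstsq(np.c_[d,-g],b-a,rcond=None)[0]; A=a+t[0]*d;B=b+t[1]*g
    return (A+B)/2,np.linalg.norm(A-B)
def crop(img,x0,y0,x1,y1,k,name):
    o=cv2.resize(img[y0:y1,x0:x1],None,fx=k,fy=k,interpolation=cv2.INTER_CUBIC)
    for x in range((x0//10+1)*10,x1,10):
        cv2.putText(o,str(x),((x-x0)*k-8,8),0,.3,(0,0,255),1); cv2.line(o,((x-x0)*k,10),((x-x0)*k,14),(0,0,255),1)
    for y in range((y0//10+1)*10,y1,10):
        cv2.putText(o,str(y),(0,(y-y0)*k+3),0,.3,(0,0,255),1); cv2.line(o,(18,(y-y0)*k),(22,(y-y0)*k),(0,0,255),1)
    cv2.imwrite(name,o)
E
python3 - <<'E'
from h import *
t=cv2.imread('pics/top0.png'); s=cv2.imread('pics/scene0.png')
crop(t,115,85,275,255,5-1,'pics/t1.png'); crop(t,325,80,525,290,3,'pics/t2.png'); crop(s,305,130,475,235,4,'pics/s1.png')
E
```

```text
(no output)
```

View pics/t1.png

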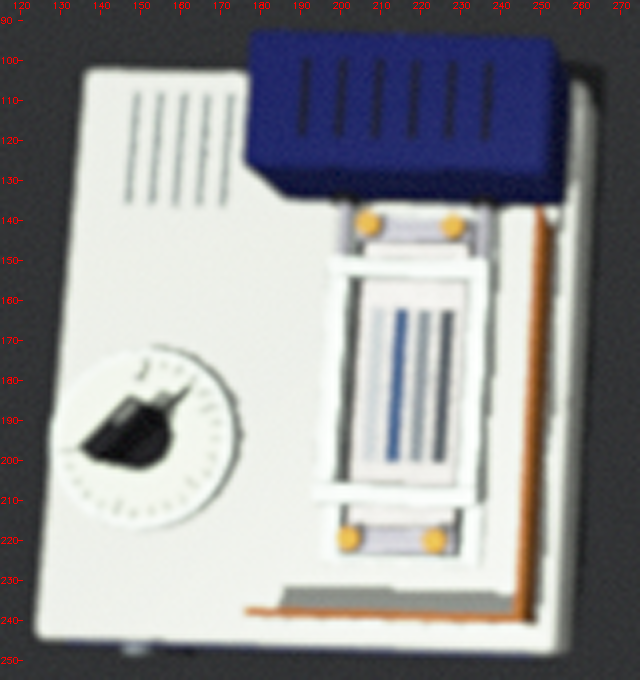

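View pics/t2.png

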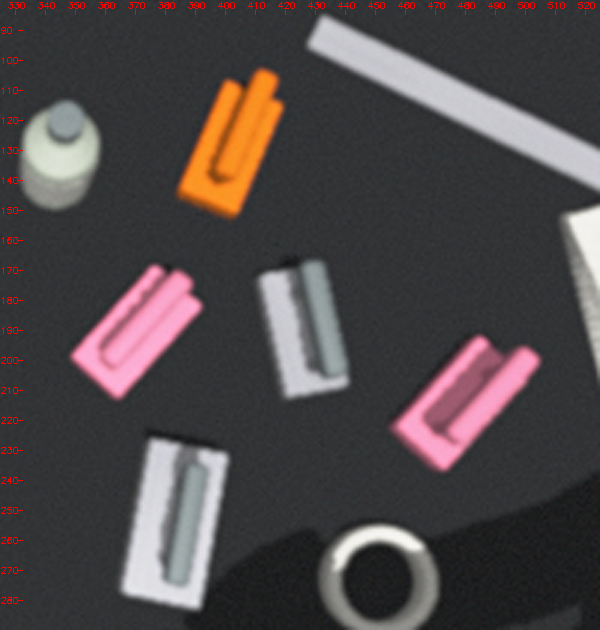

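View pics/s1.png

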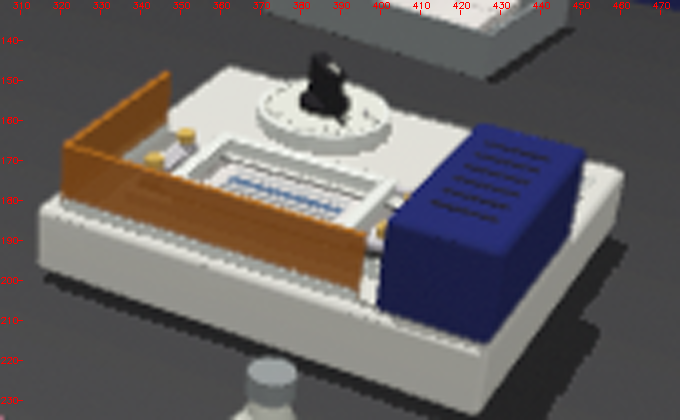

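```bash
cat > fit.py <<'E'
from h import *
from scipy.optimize import least_squares
ct,cs=cam('top'),cam('scene')
T=[((-170,150,60),(35,640)),((170,150,60),(86,70)),((50,-15,88),(330,257)),((50,-105,88),(488,262)),((-90,-15,88),(315,500)),((-90,-105,88),(482,503)),((-55,90,75),(145,437)),((88,25,131),(247,158)),((168,25,131),(252,30))]
S=[((170,150,60),(622,172)),((-170,150,60),(230,67)),((-170,-150,60),(40,207)),((88,-145,131),(385,217)),((168,-145,131),(497,251)),((168,25,131),(585,150)),((88,25,131),(478,125))]
A=np.array([a for a,_ in T+S])/1000.
o=np.array([(115+u/4,85+v/4) for _,(u,v) in T]+[(305+u/4,130+v/4) for _,(u,v) in S])
def W(p,A=A): c,s=np.cos(p[2]),np.sin(p[2]); return A@np.array([[c,s,0],[-s,c,0],[0,0,1]])+[p[0],p[1],0]
def f(p):
    w=W(p); return (np.r_[proj(ct,w[:len(T)]),proj(cs,w[len(T):])]-o).ravel()
if __name__=='__main__':
    r=least_squares(f,[.5,.3,0],loss='soft_l1'); print(r.x); print(f(r.x).reshape(-1,2).round(1))
    n=2*len(T)
    print('top only',least_squares(lambda p:f(p)[:n],r.x,loss='soft_l1').x,'scene only',least_squares(lambda p:f(p)[n:],r.x,loss='soft_l1').x)
    print('bed',W(r.x,np.array([[-.02,-.06,.072]])),'knob',W(r.x,np.array([[-.055,.09,.105]])))
    c=ct
    # blocks, from t2 crop: handle ends top
    q=lambda x,y:(325+x/3,80+y/3)
    for nm,ps,z in [('small body',[(258,272),(288,398),(350,383)],.025),('small handle',[(301,262),(325,260),(347,373),(325,378)],.084),
      ('big body',[(150,436),(228,453),(200,610),(122,594)],.044),('big handle',[(187,462),(209,464),(188,587),(165,583)],.103)]:
        P=np.array([onz(c,*q(*p),z) for p in ps]); print(nm,P.round(4).tolist(),np.linalg.norm(np.diff(P,axis=0),axis=1).round(4),P.mean(0).round(4))
    print('guard corner',onz(ct,115+528/4,85+618/4,.11), 'knob guard in tester')
E
python3 fit.py
```

```text
[ 0.6348401   0.20294401 -0.01585924]
[[-0.1 -1.1]
 [-0.1 -1.7]
 [ 0.7 -0.7]
 [ 0.7 -0.9]
 [ 0.3 -0.3]
 [-1.2  0.1]
 [-0.2 -0.5]
 [-2.1  1.3]
 [-0.6 -1.8]
 [-0.6 -0.6]
 [-2.7 -0.6]
 [-3.3  0.5]
 [-2.4  0.4]
 [ 0.2  0.9]
 [-0.5 -0.4]
 [-1.8 -1.5]]
top only [ 0.63333535  0.20233507 -0.01381218] scene only [ 0.63844625  0.20640303 -0.03020609]
bed [[0.6138911  0.14326873 0.072     ]] knob [[0.58127429 0.29380492 0.105     ]]
small body [[0.6519, -0.3104, 0.025], [0.5501, -0.3325, 0.025], [0.5627, -0.3821, 0.025]] [0.1042 0.0512] [ 0.5882 -0.3417  0.025 ]
small handle [[0.6475, -0.3289, 0.084], [0.6493, -0.3471, 0.084], [0.5635, -0.3614, 0.084], [0.5596, -0.3449, 0.084]] [0.0182 0.0869 0.0169] [ 0.605  -0.3456  0.084 ]
big body [[0.5173, -0.2199, 0.044], [0.5049, -0.2802, 0.044], [0.3851, -0.2573, 0.044], [0.3964, -0.1979, 0.044]] [0.0616 0.1219 0.0604] [ 0.4509 -0.2388  0.044 ]
big handle [[0.4951, -0.2382, 0.103], [0.4939, -0.2541, 0.103], [0.4062, -0.2381, 0.103], [0.4088, -0.2217, 0.103]] [0.0159 0.0891 0.0166] [ 0.451 -0.238  0.103]
guard corner [0.47944527 0.06456247 0.11      ] knob guard in tester
```

```bash
cat >> h.py <<'E'
def target(p,phi):
    z=np.array([np.cos(phi),np.sin(phi),0]);x=np.array([0,0,-1.]);return np.array(p),np.c_[x,np.cross(z,x),z]
def rel(p,phi,s=None):
    s=s or ctrl.get_state(); R0=rot(s['eef_rot']); P,Rt=target(p,phi)
    return (R0.T@(P-s['position'])).round(4), R.from_matrix(R0.T@Rt).as_rotvec().round(4)
def phi_now(s): z=rot(s['eef_rot'])[:,2]; return np.arctan2(z[1],z[0])
E
python3 - <<'E'
from h import *
s=ctrl.get_state(); print(rot(s['eef_rot']).round(3),phi_now(s))
ct=cam('top')
print(onz(ct,115+192/4,85+385/4,.08), onz(ct,115+145/4,85+437/4,.075))
for ph in (0,-np.pi/2,np.pi/2): print(ph,rel((.55,.23,.36),ph))
print(rel((.33,-.5,.36),phi_now(s)))
E
```

```text
[[-0.001  0.9    0.437]
 [ 0.001  0.437 -0.9  ]
 [-1.    -0.    -0.001]] -1.1190388996956602
[0.60963933 0.26609991 0.08      ] [0.58020323 0.29317796 0.075     ]
0 (array([-0.1285,  0.5952, -0.6166]), array([-1.119e+00, -1.300e-03, -8.000e-04]))
-1.5707963267948966 (array([-0.1285,  0.5952, -0.6166]), array([ 4.518e-01, -1.400e-03,  4.000e-04]))
1.5707963267948966 (array([-0.1285,  0.5952, -0.6166]), array([-2.6898e+00, -5.0000e-04, -1.9000e-03]))
(array([-0.1293,  0.0786, -0.0558]), array([ 0.    , -0.0014,  0.    ]))
```

```bash
python3 - <<'E'
from h import *
print(rel((.30,-.55,.36),-1.0)); print(rel((.5,-.3,.36),-.6));print(rel((.6,0,.36),.1));print(rel((.581,.294,.26),.81))
E
```

```text
(array([-0.1294,  0.0298, -0.0239]), array([-1.19e-01, -1.40e-03, -1.00e-04]))
(array([-0.1292,  0.3188, -0.1616]), array([-5.19e-01, -1.40e-03, -3.00e-04]))
(array([-0.1289,  0.5398, -0.3878]), array([-1.219e+00, -1.300e-03, -9.000e-04]))
(array([-0.0285,  0.651 , -0.6605]), array([-1.929e+00, -1.000e-03, -1.400e-03]))
```

```bash
python3 -m handwheel '[-0.07,0.015,-0.012,-0.06,0,0,100, -0.129,0.03,-0.024,-0.12,0,0,100, -0.129,0.32,-0.16,-0.52,0,0,100, -0.129,0.32,-0.16,-0.52,0,0,100, -0.129,0.32,-0.16,-0.52,0,0,100, -0.129,0.32,-0.16,-0.52,0,0,100, -0.129,0.32,-0.16,-0.52,0,0,100, -0.129,0.54,-0.39,-1.22,0,0,100, -0.129,0.54,-0.39,-1.22,0,0,100, -0.129,0.54,-0.39,-1.22,0,0,100, -0.129,0.54,-0.39,-1.22,0,0,100, -0.129,0.54,-0.39,-1.22,0,0,100, -0.029,0.651,-0.66,-1.93,0,0,100, -0.029,0.651,-0.66,-1.93,0,0,100, -0.029,0.651,-0.66,-1.93,0,0,100, -0.029,0.651,-0.66,-1.93,0,0,100, -0.029,0.651,-0.66,-1.93,0,0,100, -0.029,0.651,-0.66,-1.93,0,0,100, -0.029,0.651,-0.66,-1.93,0,0,100, -0.029,0.651,-0.66,-1.93,0,0,100]'
python3 - <<'E'
from h import *
s=ctrl.get_state(); print(s['clock'],s['position'],phi_now(s),s['joint_pos'].round(2),s['dq'].round(2))
im=vision.grab_frame('wrist')[:,:,::-1]; cv2.imwrite('pics/w1.png',im); np.save('pics/w1.npy',np.r_[s['position'],s['eef_rot']])
E
```

```text
clock: 2.65
position: [0.5824, 0.291, 0.2606]
eef_rot: [0.65, -0.279, 0.65, 0.277]
ft_force: [0.0, -0.8, -0.4]
gripper_width: 0.0852
2.65 [0.5823962  0.29095993 0.26061364] 0.8081948894592419 [-0.2   0.65 -0.54  1.47  0.35  1.12  0.  ] [ 0.01 -0.01 -0.    0.   -0.   -0.   -0.  ]
```

View pics/w1.png

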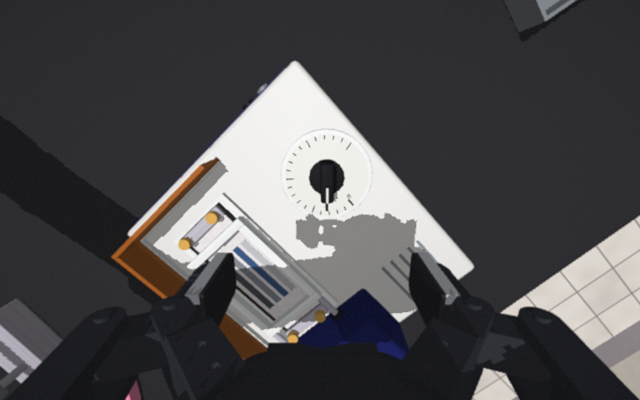

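```bash
python3 - <<'E'
from h import *
im=cv2.imread('pics/w1.png')
crop(im,265,115,385,225,6,'pics/w1a.png')
crop(im,100,50,340,250,3,'pics/w1b.png')
E
```

```text
(no output)
```

View pics/w1a.png

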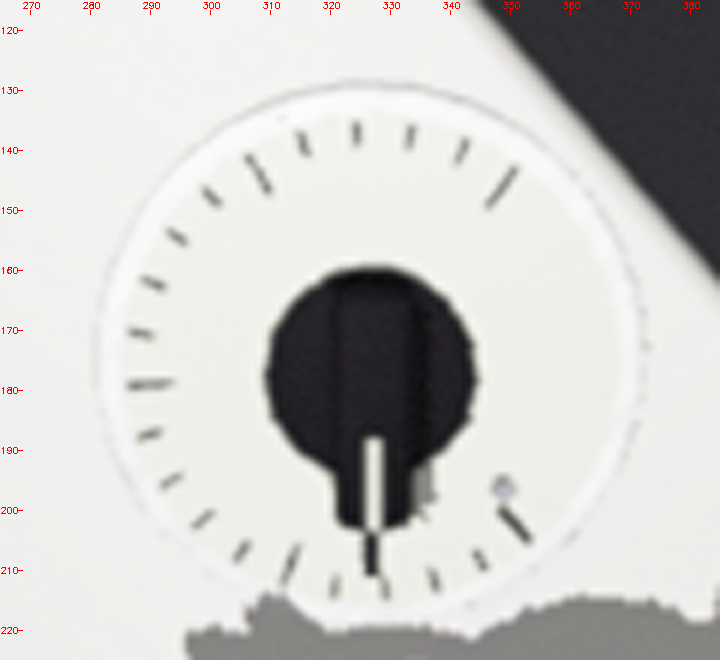

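View pics/w1b.png

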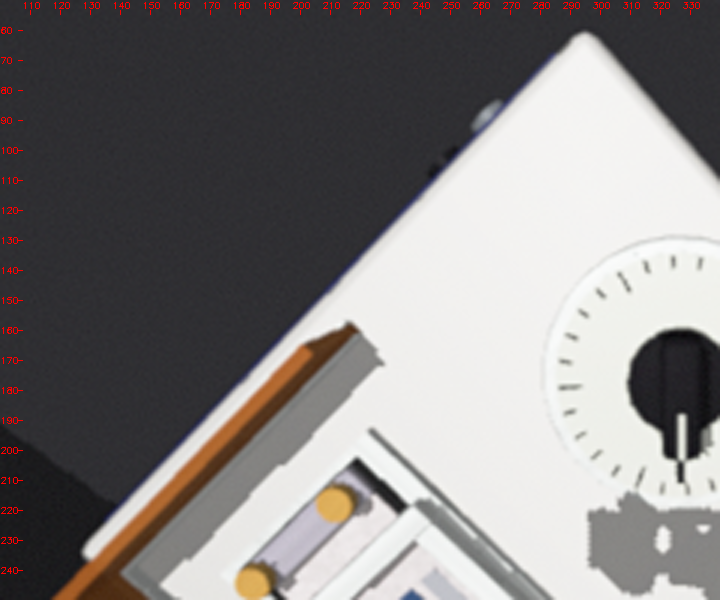

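```bash
python3 - <<'E'
from h import *
a=np.load('pics/w1.npy'); s=dict(position=a[:3],eef_rot=a[3:]); c=cam('wrist',s)
dial=np.array([onz(c,u,v,.075) for u,v in [(282,173),(373,173),(327,129.5)]]); print(dial)
m=(dial[0]+dial[1])/2; print('w',np.linalg.norm(dial[0]-dial[1]))
skc=onz(c,327,177,.089); print('centre?',onz(c,327,172.5,.075),skc)
C=onz(c,327,173,.075)
for u,v in[(351,202.5),(327,208),(349,146)]:
    q=onz(c,u,v,.075)-C; print(np.arctan2(q[1],q[0]))
e=onz(c,295,61,.06),onz(c,128,234,.06); d=e[0]-e[1]; print(e,np.linalg.norm(d),np.arctan2(d[1],d[0])-np.pi/2)
p=onz(c,327,196,.1125)-onz(c,327,188,.1125); print('ptr',np.arctan2(p[1],p[0]))
E
```

```text
[[0.5437309  0.26536788 0.075     ]
 [0.61447609 0.33938835 0.075     ]
 [0.54413512 0.33469816 0.075     ]]
w 0.10239097592431631
centre? [0.57829972 0.30236282 0.075     ] [0.57973285 0.30069332 0.089     ]
-0.08392600961454424
-0.7578975787213911
1.7051477601153726
(array([0.47019586, 0.35834271, 0.06      ]), array([0.46517158, 0.06673422, 0.06      ])) 0.2916517647116091 -0.017227837332384865
ptr -0.7578975787213909
```

```bash
python3 - <<'E'
from h import *
print(rel((.581,.298,.15),.812))
E
python3 -m handwheel '[0.06,0.005,0.004,0,0,0,100, 0.11,0.006,0.004,0,0,0,100, 0.11,0.006,0.004,0,0,0,100, 0.11,0.006,0.004,0,0,0,100]'
python3 - <<'E'
from h import *
s=ctrl.get_state(); print(s['clock'],s['position'],phi_now(s))
im=vision.grab_frame('wrist')[:,:,::-1]; cv2.imwrite('pics/w2.png',im); np.save('pics/w2.npy',np.r_[s['position'],s['eef_rot']])
cv2.imwrite('pics/top2.png',vision.grab_frame('top')[:,:,::-1])
cv2.imwrite('pics/sc2.png',vision.grab_frame('scene')[:,:,::-1])
t=cv2.imread('pics/top2.png'); sc=cv2.imread('pics/sc2.png')
crop(t,115,85,275,255,4,'pics/t3.png');crop(sc,305,90,475,195,4,'pics/s3.png')
p=s['position'];zz=rot(s['eef_rot'])[:,2]
for n in('wrist','top','scene'): print(n,proj(cam(n,s),[p,p+zz*.04,p-zz*.04]).round(1))
E
```

```text
(array([0.1108, 0.0062, 0.0041]), array([-0.0042,  0.    ,  0.0017]))
clock: 3.2
position: [0.5814, 0.3002, 0.1526]
eef_rot: [0.651, -0.278, 0.649, 0.279]
ft_force: [0.2, 0.2, 1.6]
gripper_width: 0.0853
3.2 [0.58143325 0.30023334 0.15257517] 0.8094277955879098
wrist [[322.4 259.6]
 [397.2 259.6]
 [247.6 259.6]]
top [[131.4 188.3]
 [118.4 175. ]
 [144.4 201.6]]
scene [[387.2 133.2]
 [399.3 132. ]
 [375.  134.5]]
```

View pics/w2.png

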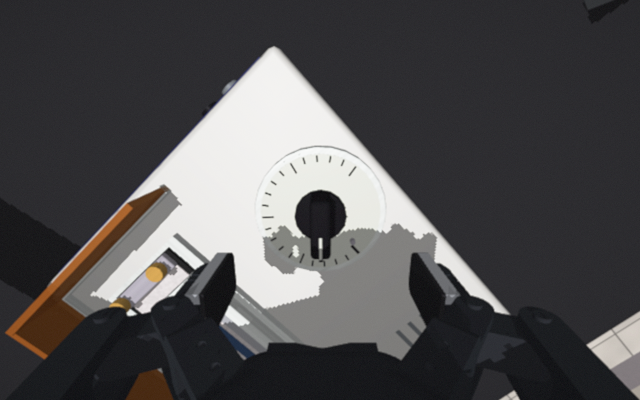

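View pics/t3.png

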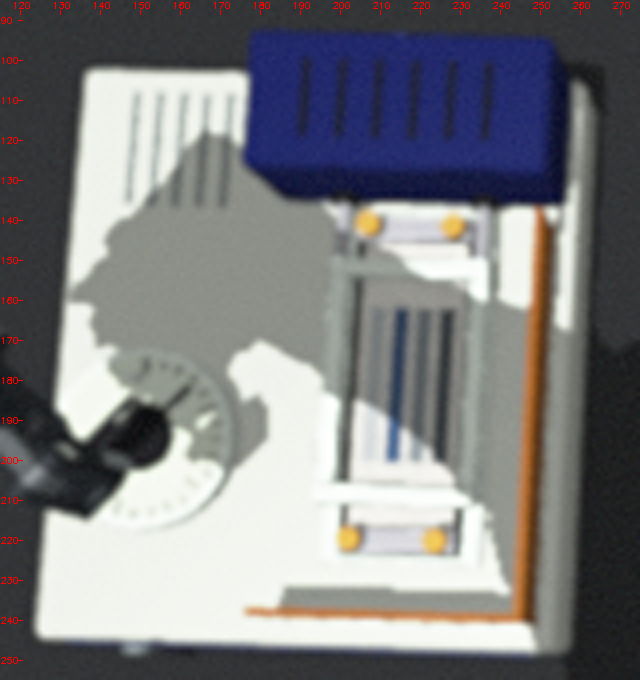

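View pics/s3.png

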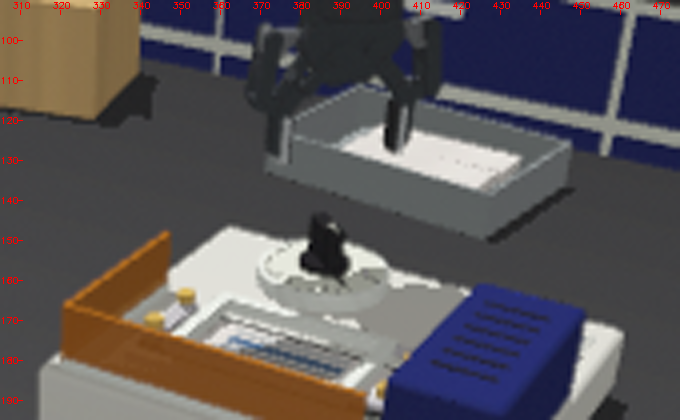

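```bash
python3 - <<'E'
from h import *
a=np.load('pics/w2.npy'); s=dict(position=a[:3],eef_rot=a[3:]); c=cam('wrist',s); Rm=rot(a[3:])
for q in [(-.013,.011,.0426),(-.013,-.011,.0426),(-.013,.011,-.0426),(0,.011,.0426)]: print(q,proj(c,a[:3]+Rm@np.array(q)))
im=cv2.imread('pics/w2.png'); crop(im,250,135,400,285,4,'pics/w2a.png')
E
```

```text
(-0.013, 0.011, 0.0426) [[410.81793154 251.76367021]]
(-0.013, -0.011, 0.0426) [[407.06496305 291.51522609]]
(-0.013, 0.011, -0.0426) [[234.07858869 251.82864482]]
(0, 0.011, 0.0426) [[403.67839159 240.64829407]]
```

View pics/w2a.png

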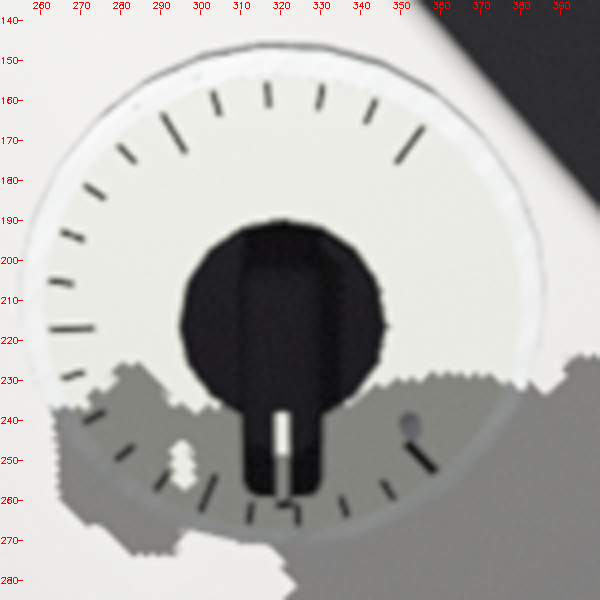

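```bash
python3 - <<'E'
from h import *
a=np.load('pics/w2.npy'); s=dict(position=a[:3],eef_rot=a[3:]); c=cam('wrist',s); Rm=rot(a[3:])
tl=lambda u,v,z:(Rm.T@(onz(c,u,v,z)-a[:3])).round(4)
for l,u,v,z in[('dialL',256,207,.075),('R',385.5,207,.075),('T',320,145.5,.075),('B',320,270,.075),('skT',320,189.5,.083),('skL',295,215,.083),('skR',346.5,215,.083),('barend',320.5,258,.113),('barL',311,250,.113),('barR',330,250,.113)]: print(l,tl(u,v,z), onz(c,u,v,z).round(4))
E
```

```text
dialL [ 0.0774  0.0049 -0.0517] [0.5425 0.2663 0.075 ]
R [0.0777 0.0048 0.0495] [0.6123 0.3395 0.075 ]
T [ 0.0775  0.0523 -0.0016] [0.5427 0.3352 0.075 ]
B [ 0.0776 -0.0504 -0.0019] [0.6168 0.2643 0.075 ]
skT [ 0.0695  0.021  -0.0017] [0.5653 0.3136 0.083 ]
skL [ 0.0695  0.001  -0.0207] [0.5666 0.2861 0.083 ]
skR [0.0696 0.001  0.0184] [0.5936 0.3144 0.083 ]
barend [ 0.0396 -0.0196 -0.0012] [0.5949 0.2859 0.113 ]
barL [ 0.0396 -0.0136 -0.0076] [0.5861 0.2854 0.113 ]
barR [ 0.0396 -0.0136  0.0052] [0.595  0.2947 0.113 ]
```

```bash
python3 -m handwheel '[0.035,0.001,-0.001,0,0,0,100, 0.064,0.001,-0.001,0,0,0,100, 0.064,0.001,-0.001,0,0,0,100, 0.064,0.001,-0.001,0,0,0,0, 0.064,0.001,-0.001,0,0,0,0, 0.064,0.001,-0.001,0,0,0,0, 0.064,0.001,-0.001,0,0,0,0,0.064,0.001,-0.001,0,0,0,0, 0.064,0.001,-0.001,0,0,0,0,0.064,0.001,-0.001,0,0,0,0]'
python3 - <<'E'
from h import *
s=ctrl.get_state(); print(s['clock'],s['position'],phi_now(s),s['gripper_width'],s['ft_force'],s['wrist_torque'])
E
```

```text
clock: 4.6
position: [0.579, 0.3007, 0.0871]
eef_rot: [0.65, -0.279, 0.649, 0.279]
ft_force: [0.2, 0.2, 4.8]
gripper_width: 0.0133
4.6 [0.57897769 0.30065988 0.08711887] 0.8109458776718544 0.013339712280021203 [0.15821947 0.19219716 4.81508522] [ 0.00185212 -0.01494049  0.03649607]
```

```bash
python3 -m handwheel '[0,0,0,-0.12,0,0,0, 0,0,0,-0.25,0,0,0, 0,0,0,-0.38,0,0,0, 0,0,0,-0.5,0,0,0, 0,0,0,-0.6,0,0,0, 0,0,0,-0.68,0,0,0, 0,0,0,-0.68,0,0,0, 0,0,0,-0.68,0,0,0]'
python3 - <<'E'
from h import *
s=ctrl.get_state(); print(s['clock'],s['position'],phi_now(s),s['gripper_width'],s['ft_force'],s['wrist_torque'],s['joint_pos'].round(2))
E
```

```text
clock: 5.6
position: [0.5779, 0.298, 0.0871]
eef_rot: [0.518, -0.48, 0.521, 0.479]
ft_force: [-3.6, -4.4, 11.1]
gripper_width: 0.0131
5.6 [0.57785579 0.29802523 0.08708338] 1.4901353873313063 0.013125089009996435 [-3.59389823 -4.40485781 11.0893039 ] [-0.95305115  0.64425735  0.06747426] [-0.17  0.88 -0.63  1.62  0.64  0.86  0.44]
```

```bash
python3 -m handwheel '[0,0,0,-0.04,0,0,0, 0,0,0,-0.07,0,0,0, 0,0,0,-0.07,0,0,0]'; python3 -c "
from h import *
s=ctrl.get_state(); print(phi_now(s),s['wrist_torque'],s['position'])"
python3 -m handwheel '[0,0,0,-0.03,0,0,0, 0,0,0,-0.05,0,0,0, 0,0,0,-0.05,0,0,0]'; python3 -c "
from h import *
s=ctrl.get_state(); print(phi_now(s),s['wrist_torque'],s['position'],s['ft_force'])
cv2.imwrite('pics/w3.png',vision.grab_frame('wrist')[:,:,::-1])"
```

```text
clock: 5.98
position: [0.5778, 0.2977, 0.0871]
eef_rot: [0.501, -0.498, 0.504, 0.496]
ft_force: [-3.3, -4.6, 12.3]
gripper_width: 0.0133
1.5589329936912926 [-1.04720324  0.68255276 -0.30929487] [0.57781967 0.29772498 0.08706547]
clock: 6.35
position: [0.5779, 0.2978, 0.0871]
eef_rot: [-0.49, 0.508, -0.493, -0.508]
ft_force: [-5.0, -3.8, 11.1]
gripper_width: 0.0129
1.6036614800931166 [-0.9583888   0.74673165 -1.70718094] [0.57787121 0.29775113 0.08713322] [-4.95774804 -3.77652639 11.12636467]
```

View pics/w3.png

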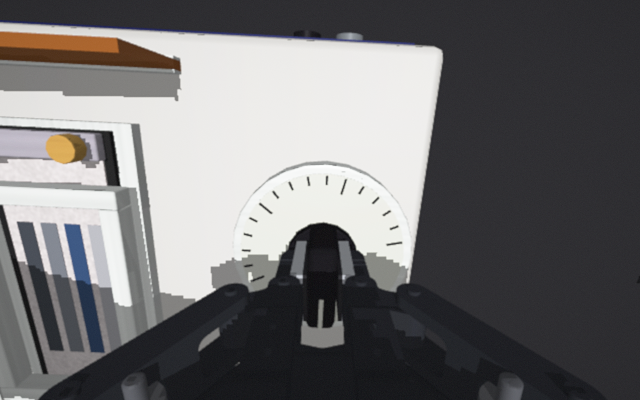

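```bash
python3 -m handwheel '[0,0,0,0.03,0,0,100, 0,0,0,0.03,0,0,100, 0,0,0,0.03,0,0,100, 0,0,0,0.03,0,0,100, -0.05,0,0,0.03,0,0,100, -0.11,0,0,0.03,0,0,100, -0.17,0,0,0.03,0,0,100, -0.2,-0.02,-0.1,0.03,0,0,100, -0.2,-0.02,-0.1,0.03,0,0,100, -0.2,-0.02,-0.1,0.03,0,0,100]'; python3 -c "
from h import *
s=ctrl.get_state(); print(phi_now(s),s['position'],s['joint_pos'].round(2));np.save('pics/w4.npy',np.r_[s['position'],s['eef_rot']])
cv2.imwrite('pics/w4.png',vision.grab_frame('wrist')[:,:,::-1])"
```

```text
clock: 7.65
position: [0.6046, 0.1962, 0.287]
eef_rot: [-0.499, 0.502, -0.499, -0.5]
ft_force: [0.8, 0.4, -0.5]
gripper_width: 0.0851
1.5737171923443058 [0.60460828 0.19621533 0.28697923] [ 0.08  0.66 -0.78  1.48  0.48  1.21  0.8 ]
```

View pics/w4.png

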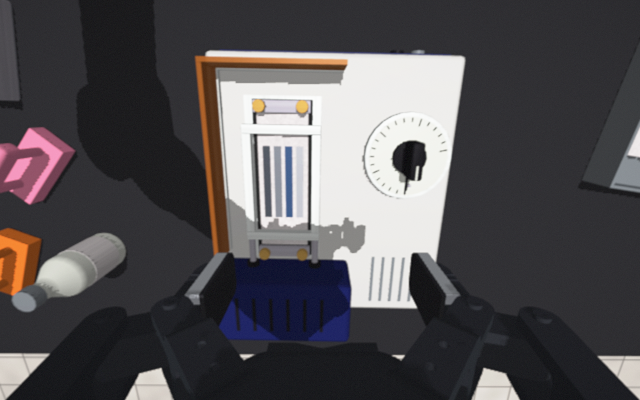

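```bash
python3 - <<'E'
from h import *
im=cv2.imread('pics/w4.png'); crop(im,190,45,350,200,5-1,'pics/w4a.png');crop(im,210,180,350,270,5,'pics/w4b.png'); crop(im,350,100,470,205,5,'pics/w4c.png')
E
```

```text
(no output)
```

View pics/w4a.png

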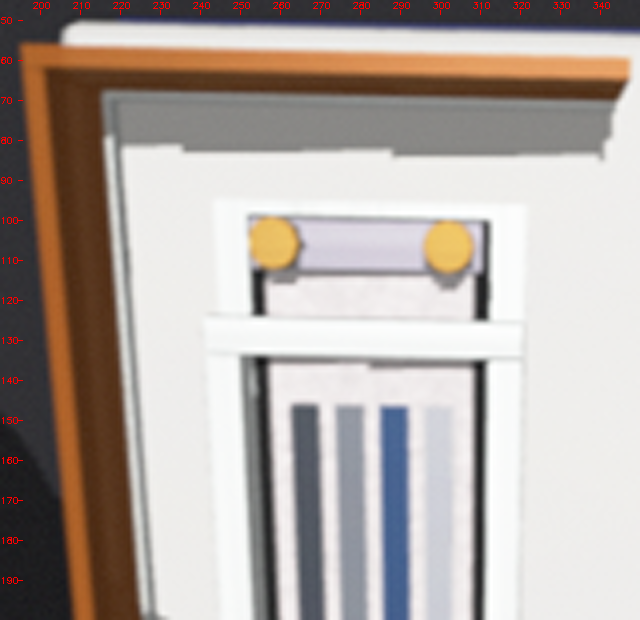

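View pics/w4b.png

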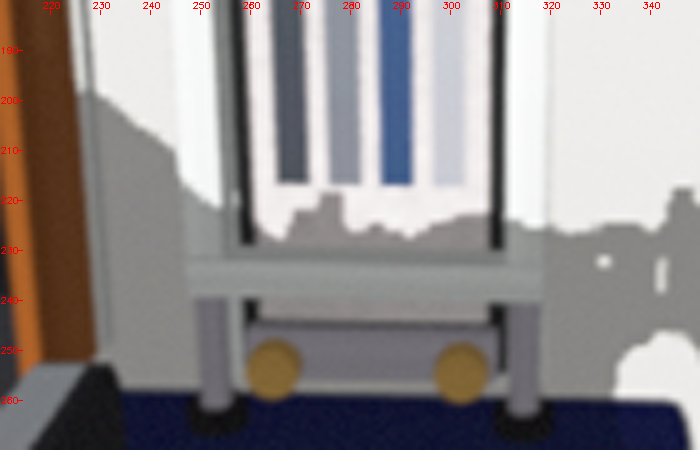

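View pics/w4c.png

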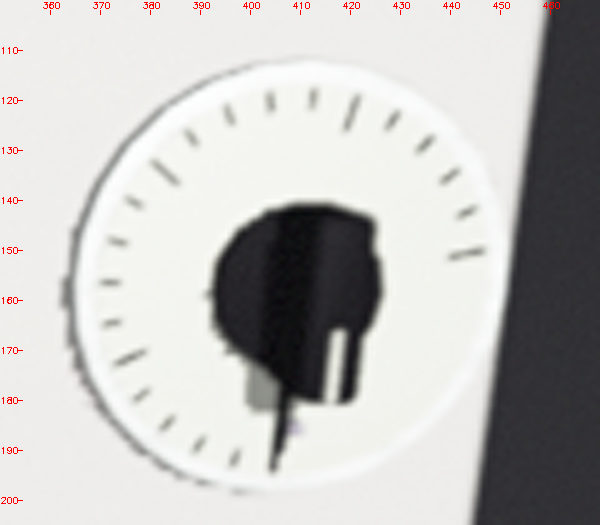

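```bash
python3 - <<'E'
from h import *
from fit import W
from scipy.optimize import least_squares
a=np.load('pics/w4.npy'); s=dict(position=a[:3],eef_rot=a[3:]); c=cam('wrist',s)
O=[((-90,-105,88),(241.25,124.5)),((-90,-15,88),(321,125.75)),((50,-105,88),(247.6,240)),((50,-15,88),(318.6,240))]
A=np.array([o[0] for o in O])/1000.; u=np.array([o[1] for o in O])
f=lambda p:(proj(c,W(p,A))-u).ravel()
r=least_squares(f,[.635,.203,-.016]); print(r.x,f(r.x).round(1)); 
f4=lambda p:(proj(c,W(p,A)+[0,0,p[3]])-u).ravel()
r4=least_squares(f4,[.635,.203,-.016,0]); print(r4.x,f4(r4.x).round(1))
print('bed',W(r.x,np.array([[-.02,-.06,.072]])))
# guard corner (outer) and dial
print('guard outer corner',onz(c,195,56,.11), 'dial',onz(c,(364+451)/2,(112+198.5)/2,.075),'pred',W(r.x,np.array([[-.055,.09,.075]])))
g=[onz(c,190+628/4,45+62/4,.11),onz(c,195.5,56,.11)]; print(g, np.linalg.norm(g[0]-g[1]))
E
```

```text
[ 0.63423662  0.20947898 -0.01561757] [-0.6 -0.2  0.2  0.  -0.1 -0.5  0.6  0.8]
[ 0.63455031  0.20925325 -0.01554247 -0.00164492] [-0.4 -0.  -0.   0.3  0.  -0.8  0.4  0.5]
bed [[0.61330204 0.14979863 0.072     ]]
guard outer corner [0.47698027 0.07191377 0.11      ] dial [0.57836253 0.29896832 0.075     ] pred [[0.58064885 0.30032693 0.075     ]]
[array([0.48064531, 0.22132352, 0.11      ]), array([0.47697906, 0.07240533, 0.11      ])] 0.14896331613608138
```

```bash
python3 -m handwheel '[0,0,-0.06,-0.02,0,0,100, 0,0.01,-0.53,-0.18,0,0,100, 0,0.01,-0.53,-0.18,0,0,100, 0,0.01,-0.53,-0.18,0,0,100, 0,0.01,-0.53,-0.18,0,0,100, 0,0.01,-0.53,-0.18,0,0,100, 0,0.01,-0.53,-0.18,0,0,100, 0,0.01,-0.53,-0.18,0,0,100, 0,0.01,-0.53,-0.18,0,0,100, 0,0.01,-0.53,-0.18,0,0,100,0,0.01,-0.53,-0.18,0,0,100,0,0.01,-0.53,-0.18,0,0,100]'; python3 -c "
from h import *
s=ctrl.get_state(); print(phi_now(s),s['position'],s['joint_pos'].round(2));np.save('pics/w5.npy',np.r_[s['position'],s['eef_rot']])
im=vision.grab_frame('wrist')[:,:,::-1];cv2.imwrite('pics/w5.png',im)
crop(im,220,60,420,260,4-1,'pics/w5a.png')"
```

```text
clock: 9.2
position: [0.5986, -0.3263, 0.2865]
eef_rot: [0.45, -0.546, 0.449, 0.546]
ft_force: [-1.0, 0.3, 0.3]
gripper_width: 0.0854
1.7649252475949468 [ 0.5985533  -0.32625608  0.28651553] [ 0.88  0.75 -0.84  1.33  0.55  1.3   1.8 ]
```

View pics/w5.png

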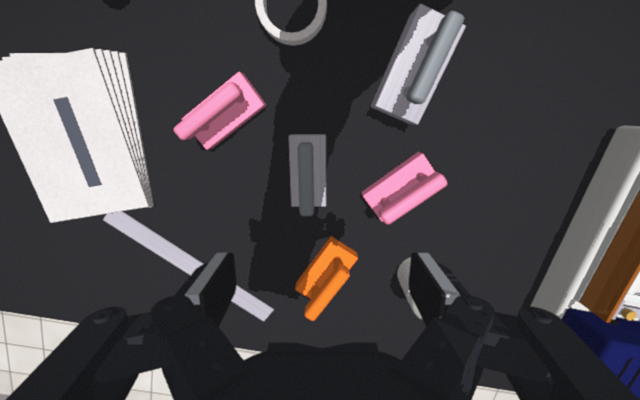

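View pics/w5a.png

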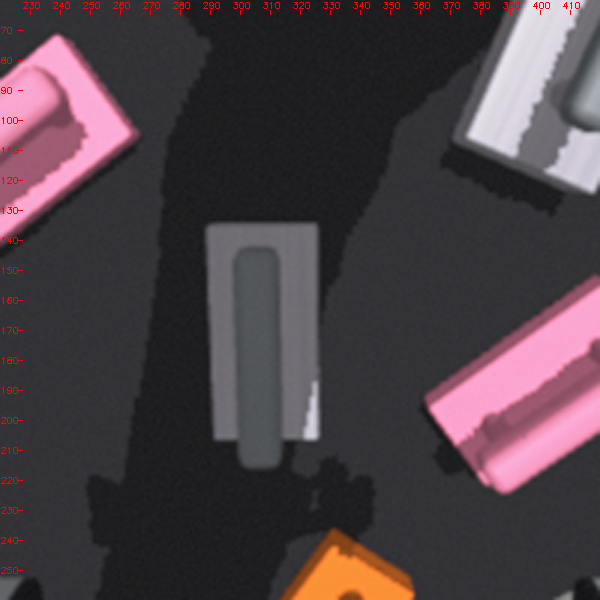

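```bash
python3 - <<'E'
from h import *
a=np.load('pics/w5.npy'); s=dict(position=a[:3],eef_rot=a[3:]); c=cam('wrist',s)
H=np.array([onz(c,u,v,.084) for u,v in[(297.3,142.5),(312.7,142.5),(314.2,216),(299.3,216)]])
B=np.array([onz(c,u,v,.025) for u,v in[(289,134.5),(326.5,134.5),(326.3,206.5),(291.3,206.5)]])
for P in(H,B):
    f=(P[0]+P[1])/2;r=(P[2]+P[3])/2;d=r-f
    print(P.mean(0).round(4),np.linalg.norm(d).round(4),np.linalg.norm(P[0]-P[1]).round(4),np.arctan2(d[1],d[0]).round(4))
    e=P[1]-P[0]; print(np.arctan2(e[1],e[0])-np.pi/2, [np.arctan2(*(P[j]-P[i])[1::-1]) for i,j in((0,3),(1,2))])
    T=rot(a[3:]).T@(P.mean(0)-a[:3]); print(T.round(4))
E
```

```text
[ 0.6046 -0.3429  0.084 ] 0.0894 0.0177 0.2016
0.1938314325789694 [np.float64(0.1975712104961331), np.float64(0.20563886039023935)]
[ 0.2025 -0.0027 -0.0177]
[ 0.6053 -0.3424  0.025 ] 0.1008 0.05 0.195
0.1938721689852161 [np.float64(0.1945552405854091), np.float64(0.19549478489126063)]
[ 0.2615 -0.0034 -0.0174]
```

```bash
python3 -m handwheel '[0.06,-0.003,-0.0175,0,0,0,60, 0.12,-0.003,-0.0175,0,0,0,60, 0.17,-0.003,-0.0175,0,0,0,60, 0.17,-0.003,-0.0175,0,0,0,60]'; python3 -c "
from h import *
s=ctrl.get_state(); print(phi_now(s),s['position'],s['ft_force'],rel((.605,-.3425,.053),1.766))
c=cam('wrist',s)
im=vision.grab_frame('wrist')[:,:,::-1];cv2.imwrite('pics/w6.png',im)
"
```

```text
clock: 9.75
position: [0.6013, -0.3438, 0.1124]
eef_rot: [0.449, -0.543, 0.45, 0.548]
ft_force: [-0.1, 0.8, 0.1]
gripper_width: 0.0514
1.7629183810169804 [ 0.60130864 -0.34383729  0.11242082] [-0.10776874  0.83149023  0.06631987] (array([ 0.0594, -0.0043,  0.0003]), array([-0.0031,  0.0048, -0.0067]))
```

View pics/w6.png

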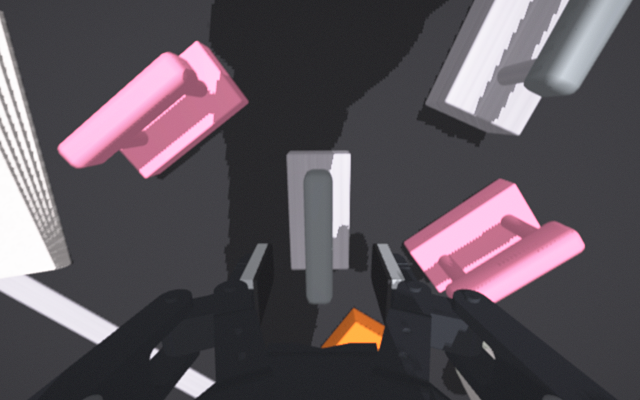

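```bash
python3 -c "
from h import *
s=ctrl.get_state(); print(s['clock'],s['position'],phi_now(s))
c=cam('wrist',s)
for u,v,z in[(455,300,.084),(404,243,.025),(304,172,.084),(331,172,.084),(306,301,.084),(332,301,.084)]: print((rot(s['eef_rot']).T@(onz(c,u,v,z)-s['position'])).round(4))
"
```

```text
9.8 [ 0.60378317 -0.34445458  0.11585207] 1.7623890588725457
[ 0.032  -0.0482  0.0925]
[ 0.0909 -0.0327  0.072 ]
[ 0.0319  0.0407 -0.0093]
[0.0319 0.0407 0.0068]
[ 0.0318 -0.0488 -0.0095]
[ 0.0318 -0.0488  0.0083]
```

```bash
python3 -m handwheel '[0.03,-0.0025,0,0,0,0,60, 0.063,-0.0025,0,0,0,0,60, 0.063,-0.0025,0,0,0,0,60, 0.063,-0.0025,0,0,0,0,60]'; python3 -c "
from h import *
s=ctrl.get_state(); print(phi_now(s),s['position'],s['ft_force'])"
python3 -m handwheel '[0,0,0,0,0,0,0, 0,0,0,0,0,0,0, 0,0,0,0,0,0,0, 0,0,0,0,0,0,0, 0,0,0,0,0,0,0, 0,0,0,0,0,0,0]';  python3 -c "
from h import *
s=ctrl.get_state(); print(phi_now(s),s['position'],s['ft_force'],s['gripper_width'])"
```

```text
clock: 10.3
position: [0.6086, -0.3454, 0.0566]
eef_rot: [-0.451, 0.547, -0.45, -0.544]
ft_force: [1.0, 1.1, -0.0]
gripper_width: 0.0512
1.7609576918274195 [ 0.60862446 -0.34539604  0.05658233] [ 0.9644935   1.08138294 -0.03628017]
clock: 11.05
position: [0.6073, -0.3451, 0.055]
eef_rot: [-0.45, 0.546, -0.45, -0.545]
ft_force: [-1.7, 0.9, 6.5]
gripper_width: 0.0171
1.7611046196563231 [ 0.60732614 -0.34511513  0.05503416] [-1.7487665   0.87854894  6.4783603 ] 0.017136172895619528
```

```bash
python3 -m handwheel '[-0.01,0,0,0,0,0,0, -0.03,0,0,0,0,0,0, -0.06,0,0,0,0,0,0, -0.1,0,0,0,0,0,0, -0.14,0,0,0,0,0,0, -0.18,0,0,0,0,0,0, -0.22,0,0,0,0,0,0, -0.235,0,0,0,0,0,0, -0.235,0,0,0,0,0,0, -0.235,0,0,0,0,0,0, -0.235,0,0,0,0,0,0]';  python3 -c "
from h import *
s=ctrl.get_state(); print(phi_now(s),s['position'],s['ft_force'],s['wrist_torque'],s['gripper_width'],rot(s['eef_rot']).round(4))
im=vision.grab_frame('wrist')[:,:,::-1];cv2.imwrite('pics/w7.png',im)
print(rel((.613,.150,.29),-.016+np.pi/2))"
```

```text
clock: 12.42
position: [0.6055, -0.345, 0.2862]
eef_rot: [0.45, -0.544, 0.451, 0.546]
ft_force: [-0.3, 0.4, -7.6]
gripper_width: 0.0172
1.7612051728867886 [ 0.6055463  -0.34504415  0.28623469] [-0.30810381  0.43938296 -7.63418933] [ 0.02758613 -0.0280815  -0.03750943] 0.017172985708880793 [[-0.0031 -0.9819 -0.1893]
 [ 0.0013 -0.1893  0.9819]
 [-1.      0.0028  0.0019]]
(array([-0.0028, -0.1008,  0.4848]), array([ 0.2064,  0.0014, -0.0023]))
```

View pics/w7.png

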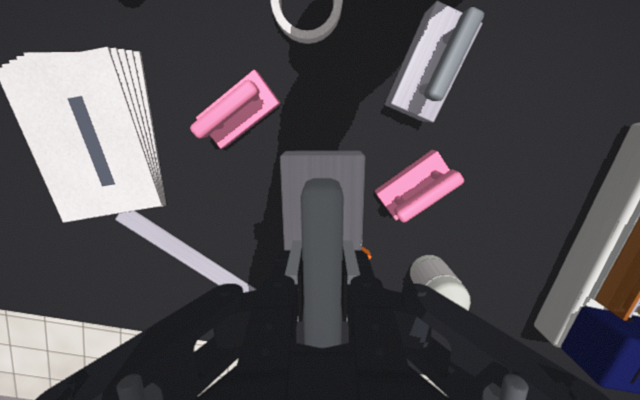

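```bash
python3 -m handwheel '[0,-0.004,0.02,0.01,0,0,0, -0.002,-0.012,0.06,0.03,0,0,0, -0.003,-0.023,0.11,0.05,0,0,0, -0.003,-0.033,0.16,0.07,0,0,0, -0.003,-0.044,0.21,0.09,0,0,0, -0.003,-0.054,0.26,0.11,0,0,0, -0.003,-0.064,0.31,0.13,0,0,0, -0.003,-0.075,0.36,0.15,0,0,0, -0.003,-0.085,0.41,0.17,0,0,0, -0.003,-0.094,0.45,0.19,0,0,0, -0.003,-0.099,0.475,0.2,0,0,0, -0.003,-0.101,0.485,0.206,0,0,0, -0.003,-0.101,0.485,0.206,0,0,0, -0.003,-0.101,0.485,0.206,0,0,0, -0.003,-0.101,0.485,0.206,0,0,0]';  python3 -c "
from h import *
s=ctrl.get_state(); print(s['clock'],phi_now(s),s['position'],s['ft_force'],s['gripper_width'],rot(s['eef_rot']).round(4))
im=vision.grab_frame('wrist')[:,:,::-1];cv2.imwrite('pics/w8.png',im)
np.save('pics/w8.npy',np.r_[s['position'],s['eef_rot']])"
```

```text
clock: 14.35
position: [0.6143, 0.1484, 0.2912]
eef_rot: [0.504, -0.496, 0.505, 0.495]
ft_force: [-0.9, 0.2, -8.0]
gripper_width: 0.0168
14.35 1.5526149989545803 [0.61429399 0.14836412 0.29117155] [-0.90454275  0.18862585 -8.01970115] 0.016783005630939565 [[-1.000e-04 -9.998e-01  1.820e-02]
 [-1.000e-03  1.820e-02  9.998e-01]
 [-1.000e+00  1.000e-04 -1.000e-03]]
```

View pics/w8.png

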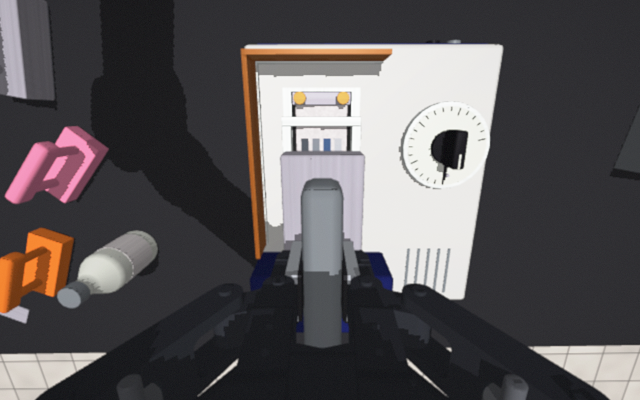

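```bash
python3 - <<'E'
from h import *
im=cv2.imread('pics/w8.png'); crop(im,265,80,385,200,6,'pics/w8a.png')
E
```

```text
(no output)
```

View pics/w8a.png

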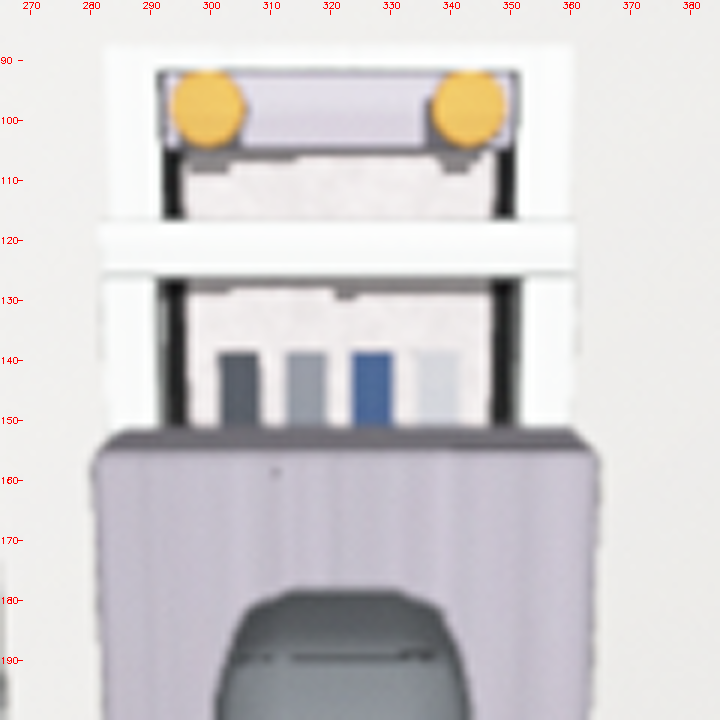

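```bash
python3 - <<'E'
from h import *
from fit import W
from scipy.optimize import least_squares
a=np.load('pics/w8.npy'); s=dict(position=a[:3],eef_rot=a[3:]); c=cam('wrist',s); Rm=rot(a[3:])
zt=a[2]-.030; 
L,Rr=onz(c,280.5,156,zt),onz(c,364.5,156,zt); print('width',np.linalg.norm(L-Rr)); F=(onz(c,280.5,154.8,zt)+onz(c,364.5,154.8,zt))/2
print('front mid',F,'tool',Rm.T@(F-a[:3]))
L2,R2=onz(c,281.8,190,zt),onz(c,363.5,190,zt); print('w2',np.linalg.norm(L2-R2)); m=(L2+R2)/2-(L+Rr)/2; print('axis yaw',np.arctan2(m[1],m[0]))
O=[((-90,-105,88),(281.3,116.9)),((-90,-15,88),(360.8,116.9)),((-80,-95,88),(291,126)),((-80,-25,88),(352,126)),((-170,150,60),(501,44.5)),((-55,90,75),(445,145.5))]
for X,u in O:
    q=onz(c,*u,X[2]/1000); print(X,q.round(4),W([.6342,.2095,-.0156],np.array([X])/1000).round(4))
E
```

```text
width 0.04891936857357961
front mid [0.5628784  0.15071027 0.26117155] tool [0.03000245 0.05144751 0.00144   ]
w2 0.04919869894886444
axis yaw -0.013442840604377084
(-90, -105, 88) [0.5429 0.105  0.088 ] [[0.5426 0.1059 0.088 ]]
(-90, -15, 88) [0.5445 0.1943 0.088 ] [[0.544  0.1959 0.088 ]]
(-80, -95, 88) [0.553  0.1154 0.088 ] [[0.5527 0.1158 0.088 ]]
(-80, -25, 88) [0.5542 0.1845 0.088 ] [[0.5538 0.1858 0.088 ]]
(-170, 150, 60) [0.4686 0.3557 0.06  ] [[0.4666 0.3621 0.06  ]]
(-55, 90, 75) [0.5795 0.2974 0.075 ] [[0.5806 0.3003 0.075 ]]
```

```bash
python3 -m handwheel '[0.02,0,0,0,0,0,0, 0.05,0,0,0,0,0,0, 0.08,0,0,0,0,0,0, 0.1,0,0,0,0,0,0, 0.11,0,0,0,0,0,0, 0.11,0,0,0,0,0,0,0.11,0,0,0,0,0,0,0.11,0,0,0,0,0,0]';  python3 -c "
from h import *
s=ctrl.get_state(); print(s['clock'],phi_now(s),s['position'],s['ft_force'],s['gripper_width'],rot(s['eef_rot']).round(4))
im=vision.grab_frame('wrist')[:,:,::-1];cv2.imwrite('pics/w9.png',im)
np.save('pics/w9.npy',np.r_[s['position'],s['eef_rot']])
crop(im,250,60,400,190,5,'pics/w9a.png')
im=vision.grab_frame('scene')[:,:,::-1];cv2.imwrite('pics/s9.png',im);crop(im,305,90,475,220,4,'pics/s9a.png')
im=vision.grab_frame('top')[:,:,::-1];cv2.imwrite('pics/t9.png',im);crop(im,115,85,275,255,4,'pics/t9a.png')
"
```

```text
clock: 15.4
position: [0.6146, 0.1505, 0.1824]
eef_rot: [0.505, -0.496, 0.503, 0.496]
ft_force: [0.6, -0.5, -6.8]
gripper_width: 0.0172
15.4 1.5549048985943894 [0.61456182 0.15054096 0.18240511] [ 0.61692757 -0.54707858 -6.76622059] 0.01716110447903269 [[ 1.900e-03 -9.999e-01  1.590e-02]
 [ 6.000e-04  1.590e-02  9.999e-01]
 [-1.000e+00 -1.800e-03  6.000e-04]]
```

View pics/w9a.png

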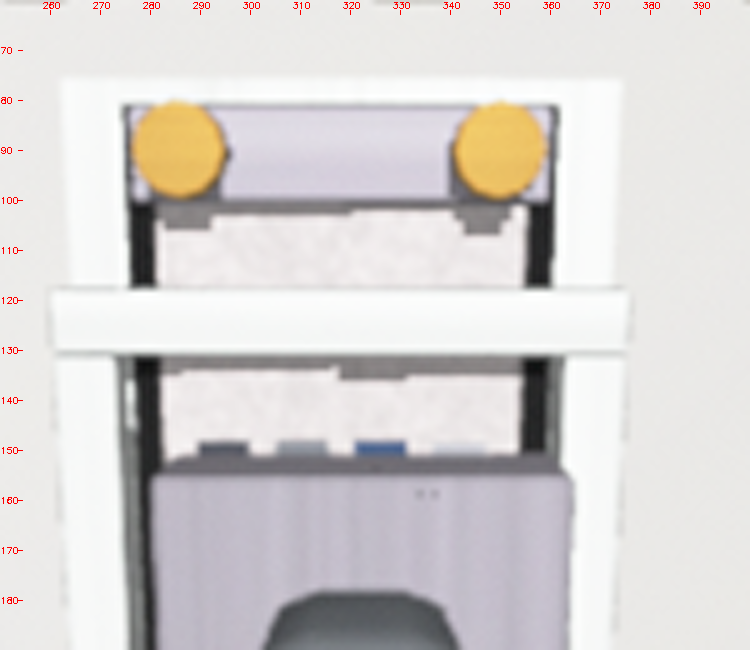

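View pics/s9a.png

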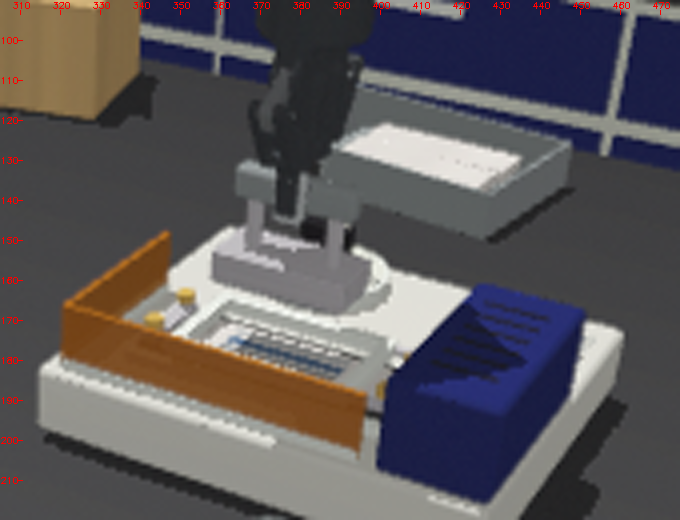

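View pics/t9a.png

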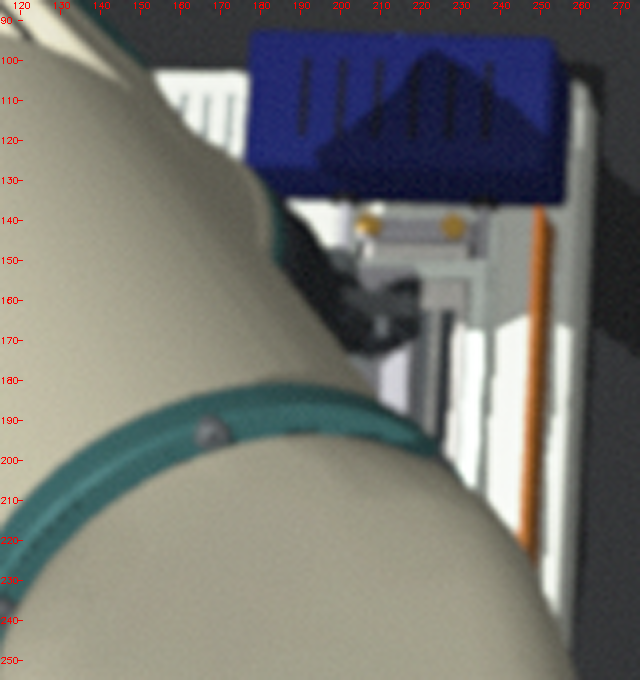

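```bash
python3 - <<'E'
from h import *
a=np.load('pics/w9.npy'); s=dict(position=a[:3],eef_rot=a[3:]); c=cam('wrist',s); yaw=-.0156
zt=a[2]-.030
L,Rr=onz(c,280.3,154.8,zt),onz(c,364.6,154.8,zt); F=(L+Rr)/2; ax=np.array([np.cos(yaw),np.sin(yaw),0])
print('w',np.linalg.norm(L-Rr),'block',F+.05*ax, np.arctan2(*(Rr-L)[1::-1])-np.pi/2)
o=[onz(c,260.2,117.8,.088),onz(c,375.5,117.8,.088)]; i=[onz(c,273.6,131,.088),onz(c,362.6,131,.088)]
print(np.linalg.norm(o[0]-o[1]),np.linalg.norm(i[0]-i[1])); print('frame',sum(o)/2+.07*ax,sum(i)/2+.06*ax, np.arctan2(*(o[1]-o[0])[1::-1])-np.pi/2)
E
```

```text
w 0.0490099889106135 block [0.61318231 0.15201434 0.15240511] -0.016206968595116056
0.08883455162491401 0.06943228081563138
frame [0.61348957 0.1486396  0.088     ] [0.6133993  0.14878742 0.088     ] -0.016060827630597352
```

```bash
python3 -m handwheel '[0,0,-0.0025,0,0,0,0, 0.01,0,-0.0025,0,0,0,0, 0.02,0,-0.0025,0,0,0,0, 0.028,0,-0.0025,0,0,0,0, 0.03,0,-0.0025,0,0,0,0,0.03,0,-0.0025,0,0,0,0, 0.03,0,-0.0025,0,0,0,0]';  python3 -c "
from h import *
s=ctrl.get_state(); print(s['clock'],phi_now(s),s['position'],s['ft_force'],s['gripper_width'],rot(s['eef_rot']).round(4))
im=vision.grab_frame('wrist')[:,:,::-1];cv2.imwrite('pics/w10.png',im)
np.save('pics/w10.npy',np.r_[s['position'],s['eef_rot']])
crop(im,245,60,405,190,5,'pics/w10a.png')
im=vision.grab_frame('scene')[:,:,::-1];cv2.imwrite('pics/s10.png',im);crop(im,305,90,475,220,4,'pics/s10a.png')
for i in range(3): print(ctrl.get_state()['position'])
"
```

```text
clock: 16.42
position: [0.6142, 0.1479, 0.1517]
eef_rot: [0.504, -0.496, 0.504, 0.496]
ft_force: [0.2, 0.5, -7.1]
gripper_width: 0.0172
16.425 1.5549238852074136 [0.61421378 0.14793167 0.15170336] [ 0.15021505  0.53163972 -7.08158802] 0.017210486039983222 [[ 8.000e-04 -9.999e-01  1.590e-02]
 [ 4.000e-04  1.590e-02  9.999e-01]
 [-1.000e+00 -8.000e-04  4.000e-04]]
[0.61417669 0.14785491 0.15174362]
[0.61417669 0.14785491 0.15174362]
[0.61417669 0.14785491 0.15174362]
```

View pics/w10a.png

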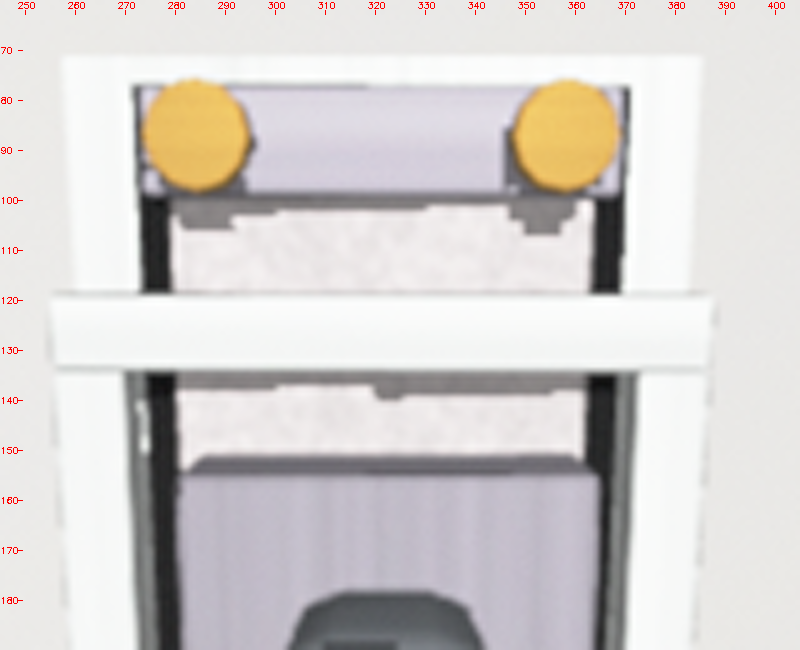

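View pics/s10a.png

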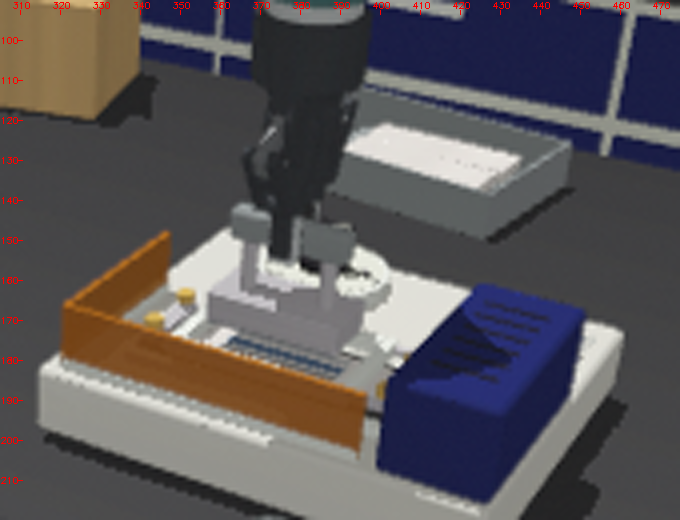

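```bash
python3 - <<'E'
from h import *
a=np.load('pics/w10.npy'); s=dict(position=a[:3],eef_rot=a[3:]); c=cam('wrist',s); yaw=-.0156
zt=a[2]-.0295
L,Rr=onz(c,281,154.8,zt),onz(c,365,154.8,zt); F=(L+Rr)/2; ax=np.array([np.cos(yaw),np.sin(yaw),0])
print('w',np.linalg.norm(L-Rr),'block',F+.05*ax, np.arctan2(*(Rr-L)[1::-1])-np.pi/2)
o=[onz(c,255,119,.088),onz(c,387.6,119.,.088)]; i=[onz(c,270,134,.088),onz(c,372.5,134,.088)]
print(np.linalg.norm(o[0]-o[1]),np.linalg.norm(i[0]-i[1])); print('frame',sum(o)/2+.07*ax,sum(i)/2+.06*ax, np.arctan2(*(o[1]-o[0])[1::-1])-np.pi/2)
# scene level check: handle front/back ends, body bottom edge
E
```

```text
w 0.04870996250151632 block [0.61274651 0.14971629 0.12220336] -0.016158588492245274
0.08906868884611639 0.06983158787955465
frame [0.61338824 0.1487032  0.088     ] [0.61323002 0.14865683 0.088     ] -0.016041631199195994
```

```bash
python3 -m handwheel '[0.005,0,-0.001,0,0,0,0, 0.01,-0.0005,-0.001,0,0,0,0, 0.015,-0.0005,-0.001,0,0,0,0, 0.019,-0.0005,-0.001,0,0,0,0, 0.0195,-0.0005,-0.001,0,0,0,0, 0.0195,-0.0005,-0.001,0,0,0,0,0.0195,-0.0005,-0.001,0,0,0,0,0.0195,-0.0005,-0.001,0,0,0,0]';  python3 -c "
from h import *
s=ctrl.get_state(); print(s['clock'],phi_now(s),s['position'],s['ft_force'],s['gripper_width'],rot(s['eef_rot']).round(4),abs(s['dq']).max())
im=vision.grab_frame('wrist')[:,:,::-1];cv2.imwrite('pics/w11.png',im)
np.save('pics/w11.npy',np.r_[s['position'],s['eef_rot']])
crop(im,245,60,405,190,5,'pics/w11a.png')
im=vision.grab_frame('scene')[:,:,::-1];cv2.imwrite('pics/s11.png',im);crop(im,320,120,430,210,6,'pics/s11a.png')
"
```

```text
clock: 17.52
position: [0.6145, 0.1467, 0.132]
eef_rot: [0.504, -0.496, 0.504, 0.496]
ft_force: [-0.3, -0.4, -7.2]
gripper_width: 0.0175
17.525 1.5549287427902019 [0.61450538 0.14674048 0.13202926] [-0.30006651 -0.40683698 -7.24592513] 0.017545818134653633 [[ 3.000e-04 -9.999e-01  1.590e-02]
 [ 1.000e-04  1.590e-02  9.999e-01]
 [-1.000e+00 -3.000e-04  1.000e-04]] 0.0016974004609362494
```

View pics/w11a.png

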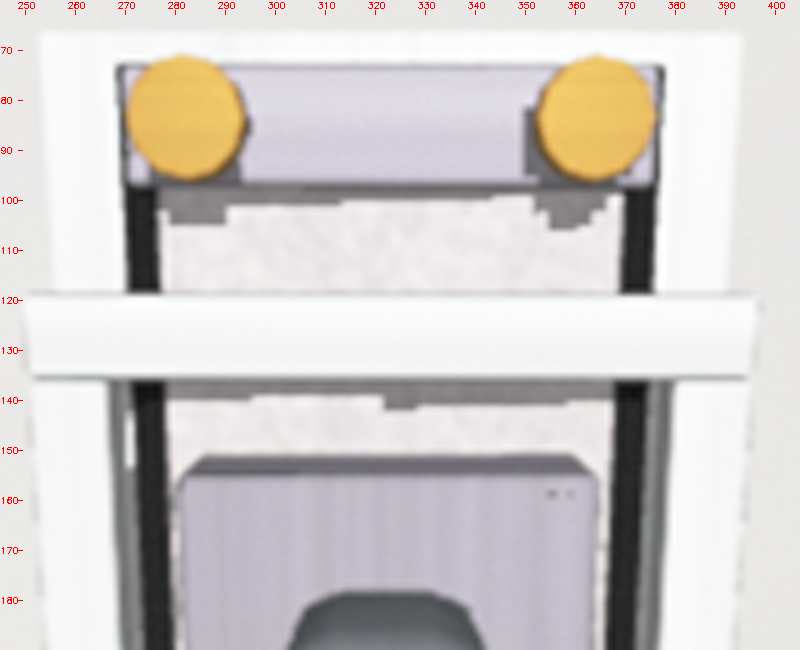

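View pics/s11a.png

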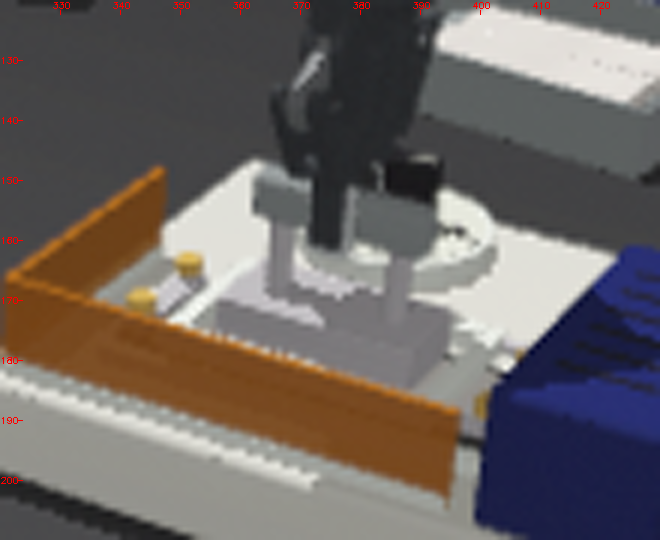

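```bash
python3 - <<'E'
from h import *
a=np.load('pics/w11.npy'); s=dict(position=a[:3],eef_rot=a[3:]); c=cam('wrist',s); yaw=-.0156
zt=a[2]-.0295
L,Rr=onz(c,281,154.8,zt),onz(c,364.8,154.8,zt); F=(L+Rr)/2; ax=np.array([np.cos(yaw),np.sin(yaw),0])
print('w',np.linalg.norm(L-Rr),'block',F+.05*ax)
o=[onz(c,250,119.3,.088),onz(c,396.4,119.3,.088)]; i=[onz(c,266.4,136,.088),onz(c,380,136,.088)]
print(np.linalg.norm(o[0]-o[1]),np.linalg.norm(i[0]-i[1])); print('frame',sum(o)/2+.07*ax,sum(i)/2+.06*ax)
# heights of frame top solved from widths
from scipy.optimize import brentq
for (u0,u1,v,w) in[(250,396.4,119.3,.09),(266.4,380,136,.07),(281,364.8,154.8,.0495)]:
    print('z from width',brentq(lambda z:np.linalg.norm(onz(c,u0,v,z)-onz(c,u1,v,z))-w,.03,.2))
cs=cam('scene'); im=cv2.imread('pics/s11.png'); crop(im,355,140,405,190,12,'pics/s11b.png')
ay=np.array([-ax[1],ax[0],0]); b=np.array([.6133,.149,.0775])
for n,x,y,z in[('h top -x -y',-.045,-.009,.084),('h top +x -y',.045,-.009,.084),('h bot -',-.045,-.009,.06),('h bot +',.045,-.009,.06),('body top - -',-.05,-.025,.025),('body top + -',.05,-.025,.025),('body top ++',.05,.025,.025),('bot +-',.05,-.025,0)]:
    print(n,proj(cs,b+ax*x+ay*y+[0,0,z]).round(1))
E
```

```text
w 0.04859979888719802 block [0.61302711 0.14845742 0.10252926]
0.0890067746090059 0.0701618892473112
frame [0.61348068 0.14868114 0.088     ] [0.6134175  0.14868651 0.088     ]
z from width 0.08591543792862336
z from width 0.08843102931749347
z from width 0.09933823064416483
h top -x -y [[360.3 148. ]]
h top +x -y [[390.1 155.8]]
h bot - [[359.7 155.8]]
h bot + [[389.2 163.8]]
body top - - [[354.8 168.6]]
body top + - [[387.2 178. ]]
body top ++ [[394.5 170.9]]
bot +- [[386.3 185.9]]
```

View pics/s11b.png

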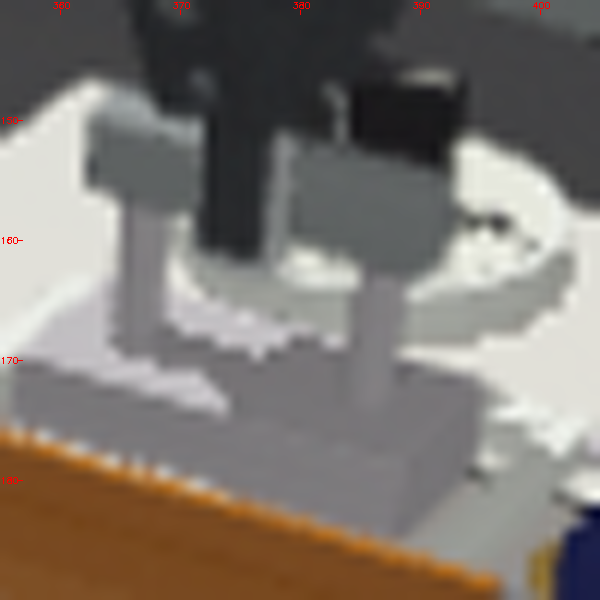

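```bash
python3 - <<'E'
from h import *
im=cv2.imread('pics/w11.png'); crop(im,255,140,390,270,5,'pics/w11b.png')
g=im.astype(float).mean(2)
for v in range(158,246,8):
    print(v,[int(x) for x in g[v,272:290]],[int(x) for x in g[v,356:374]])
E
```

```text
158 [77, 41, 40, 41, 41, 49, 107, 157, 161, 169, 191, 192, 193, 193, 192, 191, 188, 188] [178, 198, 183, 180, 196, 195, 194, 181, 183, 220, 194, 84, 38, 39, 42, 40, 39, 82]
166 [112, 51, 38, 43, 42, 36, 66, 174, 204, 177, 186, 191, 190, 192, 192, 190, 188, 189] [198, 199, 200, 199, 197, 195, 188, 182, 194, 225, 188, 64, 35, 40, 42, 36, 46, 110]
174 [115, 63, 40, 40, 40, 37, 57, 146, 184, 173, 182, 193, 191, 191, 191, 192, 189, 188] [198, 199, 200, 199, 196, 194, 185, 174, 209, 210, 130, 49, 40, 42, 40, 40, 71, 123]
182 [128, 94, 47, 38, 43, 41, 48, 107, 151, 164, 177, 190, 192, 191, 192, 192, 192, 188] [197, 199, 199, 197, 196, 193, 181, 168, 207, 195, 89, 40, 39, 41, 40, 49, 105, 137]
190 [137, 110, 48, 39, 40, 42, 34, 67, 178, 208, 175, 184, 191, 191, 191, 192, 191, 186] [197, 199, 198, 196, 194, 189, 177, 172, 193, 163, 64, 39, 41, 38, 39, 55, 113, 135]
198 [131, 122, 78, 43, 41, 41, 39, 57, 144, 177, 166, 182, 192, 190, 191, 189, 191, 189] [196, 196, 195, 195, 193, 185, 178, 214, 209, 121, 49, 40, 40, 39, 46, 91, 126, 126]
206 [122, 125, 94, 46, 40, 41, 38, 47, 108, 171, 181, 178, 189, 192, 190, 191, 191, 190] [195, 198, 197, 195, 192, 182, 175, 208, 189, 87, 41, 40, 33, 24, 37, 109, 135, 119]
214 [115, 132, 115, 62, 41, 40, 40, 37, 75, 184, 209, 171, 184, 192, 191, 190, 191, 191] [196, 195, 194, 194, 191, 178, 166, 177, 147, 57, 35, 39, 34, 29, 68, 119, 132, 110]
222 [115, 125, 118, 76, 42, 39, 41, 36, 57, 141, 184, 176, 181, 192, 191, 189, 191, 192] [196, 196, 194, 193, 185, 181, 192, 179, 116, 49, 41, 42, 30, 37, 109, 138, 120, 113]
230 [119, 121, 134, 110, 47, 39, 38, 39, 49, 111, 176, 189, 182, 191, 192, 190, 191, 192] [195, 195, 194, 193, 183, 171, 205, 185, 78, 39, 43, 35, 28, 52, 113, 131, 114, 116]
238 [121, 116, 126, 118, 70, 42, 39, 37, 36, 72, 187, 219, 179, 164, 150, 148, 148, 149] [194, 195, 195, 192, 182, 174, 183, 149, 58, 41, 42, 31, 31, 85, 126, 126, 113, 128]
```

View pics/w11b.png

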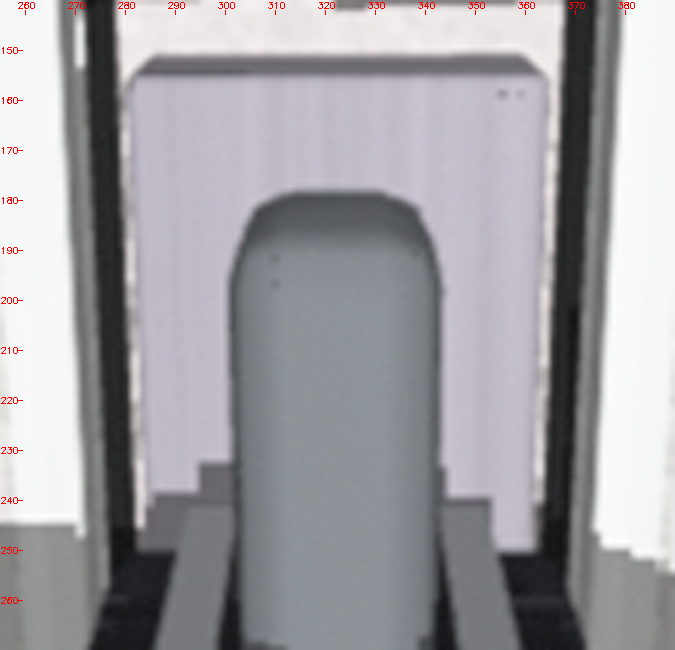

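```bash
python3 - <<'E'
from h import *
a=np.load('pics/w11.npy'); s=dict(position=a[:3],eef_rot=a[3:]); c=cam('wrist',s); Rm=rot(a[3:])
P=lambda x,y,z:proj(c,a[:3]+Rm@np.array([x,y,z]))[0]
for al in(-.06,-.03,0,.03,.06):
    # front edge pitched by al about grasp pt (tool x=-.019,y=.0)
    ca,sa=np.cos(al),np.sin(al); out=[]
    for x,y in[(.029+.019,.0),(.054+.019,.0)]:
        y0=.0514; X=ca*x+sa*y0-.019; Y=-sa*x+ca*y0; out.append(P(X,Y,0)[1])
    print(al,np.round(out,2),round(out[1]-out[0],2))
g=cv2.imread('pics/w11.png').astype(float).mean(2)
for u in(295,320,345): print([int(x) for x in g[146:162,u]])
for v in range(196,262,8): print(v,[int(x) for x in g[v,297:308]],[int(x) for x in g[v,337:348]])
E
```

```text
-0.06 [150.93 143.86] -7.08
-0.03 [153.  146.9] -6.1
0 [155.11 149.96] -5.15
0.03 [157.27 153.04] -4.23
0.06 [159.47 156.13] -3.33
[234, 232, 235, 235, 208, 144, 111, 109, 100, 152, 184, 190, 194, 194, 193, 193]
[236, 236, 235, 237, 212, 146, 112, 111, 117, 161, 184, 189, 190, 192, 191, 190]
[229, 233, 236, 238, 204, 138, 112, 113, 122, 166, 189, 196, 196, 197, 197, 196]
196 [192, 193, 193, 155, 93, 94, 113, 123, 126, 128, 131] [132, 130, 126, 118, 104, 93, 154, 196, 199, 197, 196]
204 [192, 193, 192, 152, 87, 98, 115, 122, 126, 129, 132] [131, 130, 127, 120, 107, 97, 154, 196, 198, 197, 196]
212 [192, 194, 193, 158, 99, 95, 113, 121, 126, 127, 131] [132, 130, 126, 119, 105, 96, 154, 197, 199, 196, 194]
220 [191, 193, 193, 168, 114, 93, 110, 120, 123, 127, 131] [132, 129, 127, 118, 102, 103, 162, 196, 198, 196, 194]
228 [193, 194, 194, 179, 132, 91, 107, 119, 124, 125, 130] [132, 129, 127, 117, 101, 105, 160, 196, 198, 196, 195]
236 [105, 105, 106, 105, 90, 69, 96, 119, 122, 126, 130] [131, 127, 126, 116, 100, 89, 103, 161, 198, 197, 196]
244 [119, 119, 121, 120, 104, 79, 91, 114, 121, 126, 128] [131, 128, 124, 115, 98, 87, 104, 119, 121, 120, 120]
252 [121, 121, 120, 96, 54, 61, 90, 115, 121, 124, 126] [132, 128, 123, 114, 96, 68, 55, 96, 119, 120, 120]
260 [122, 119, 94, 39, 31, 48, 84, 112, 122, 124, 128] [129, 127, 123, 112, 86, 50, 26, 37, 88, 120, 120]
```

```bash
python3 - <<'E'
from h import *
cs=cam('scene'); yaw=-.0156; ax=np.array([np.cos(yaw),np.sin(yaw),0]); ay=np.array([-ax[1],ax[0],0])
G=np.array([.477,.0722,.11]); p=proj(cs,[G,G+.225*ax]); print('guard pred',p.round(1),(p[1,1]-p[0,1])/(p[1,0]-p[0,0]))
b=np.array([.6133,.149,.0775])
for al in(0,.02,.04,.06):
    # front down: x-axis tilts up toward +x
    X=ax*np.cos(al)+np.array([0,0,np.sin(al)]);Z=np.array([0,0,np.cos(al)])-ax*np.sin(al)
    f=lambda x,y,z: b+Z*0+X*x+ay*y+Z*z
    o=[]
    for (y,z,h) in[(-.025,.025,.05),(-.009,.06,.045)]:
        q=proj(cs,[f(-h,y,z),f(h,y,z)]); o.append((q[1,1]-q[0,1])/(q[1,0]-q[0,0]))
    o2=[]
    for x in(-.03,.03):
        q=proj(cs,[f(x,-.005,.06),f(x,-.005,.025)]); o2.append((q[1,0]-q[0,0])/(q[1,1]-q[0,1]))
    print(al,np.round(o,3),'posts',np.round(o2,3))
im=cv2.imread('pics/s11.png'); g=im.astype(float).mean(2)
# body top -y edge: brightness step per column; handle bottom edge
def edge(cols,r0f,w,sgn):
    pts=[]
    for u in cols:
        r0=int(r0f(u)); col=g[r0-w:r0+w+1,u]; d=np.diff(col)*sgn; k=d.argmax()
        k2=np.clip(k,1,len(d)-2); a,bb,cc=d[k2-1:k2+2]; off=.5*(a-cc)/(a-2*bb+cc) if (a-2*bb+cc)!=0 else 0
        pts.append((u,r0-w+k2+.5+off))
    return np.array(pts)
for nm,cols,r0f,w,s in[('body',range(358,388),lambda u:170+(u-357)*.26,3,-1),('guard top',range(330,392),lambda u:165+(u-321.3)*.31,4,-1)]:
    e=edge(cols,r0f,w,s); l=cv2.fitLine(e.astype(np.float32),cv2.DIST_HUBER,0,.01,.01).ravel(); print(nm,l[1]/l[0],e[::4].round(1).tolist())
E
```

```text
guard pred [[319.3 165.8]
 [393.  187.9]] 0.2995143028026838
0 [0.29  0.273] posts [-0.08  -0.107]
0.02 [0.27  0.253] posts [-0.059 -0.086]
0.04 [0.25  0.233] posts [-0.039 -0.064]
0.06 [0.23  0.212] posts [-0.018 -0.043]
body 0.3251304 [[358.0, 169.5], [362.0, 170.7], [366.0, 172.0], [370.0, 173.4], [374.0, 175.1], [378.0, 177.8], [382.0, 175.2], [386.0, 178.8]]
guard top 0.30378854 [[330.0, 169.0], [334.0, 170.6], [338.0, 170.9], [342.0, 169.6], [346.0, 171.6], [350.0, 173.8], [354.0, 175.7], [358.0, 176.8], [362.0, 178.2], [366.0, 179.6], [370.0, 180.7], [374.0, 181.9], [378.0, 183.0], [382.0, 184.3], [386.0, 185.5], [390.0, 186.4]]
```

```bash
python3 - <<'E'
from h import *
im=cv2.imread('pics/s11.png'); c=im[140:192,352:402].astype(float)
c=np.clip((c-60)*3,0,255).astype(np.uint8)
f=np.zeros_like(im); f[140:192,352:402]=c
crop(f,352,140,402,190,12,'pics/s11c.png')
E
```

```text
(no output)
```

View pics/s11c.png

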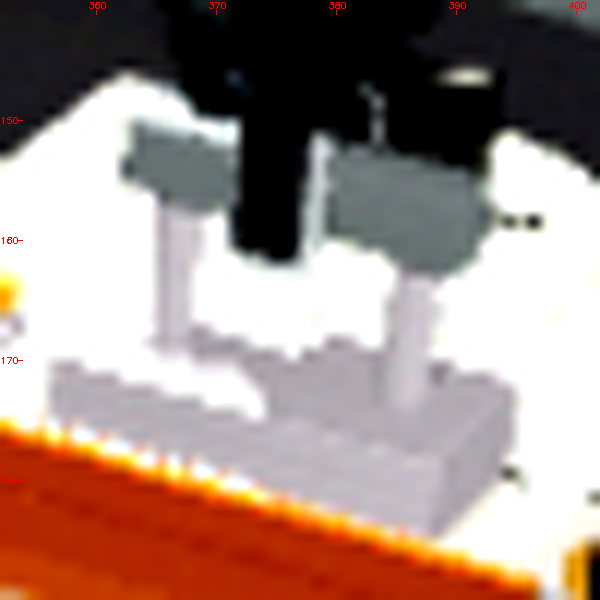

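```bash
python3 - <<'E'
from h import *
from scipy.optimize import least_squares
a=np.load('pics/w11.npy'); s=dict(position=a[:3],eef_rot=a[3:]); c=cam('wrist',s); Rm=rot(a[3:])
im=cv2.imread('pics/w11.png'); g=im.astype(float).mean(2)
for u in(350,355,359): print(u,[int(x) for x in g[240:258,u]])
P=lambda x,y,z:proj(c,a[:3]+Rm@np.array([x,y,z]))[0]
def body(p,X,Y,Z=0):  # X down from grasp centre along block, Y fwd
    al,x0,y0=p; ca,sa=np.cos(al),np.sin(al); return P(x0+ca*X+sa*Y,y0-sa*X+ca*Y,Z)
# rel to handle centre: body top X=.047, bottom .072, handle top -.012
def res(p,full=True):
    return np.array([body(p,.047,.05)[1]-154.9, body(p,.047,-.05)[1]-R_, body(p,.047,.05,.025)[0]-body(p,.047,.05,-.025)[0]-WF, body(p,.047,-.03,.025)[0]-body(p,.047,-.03,-.025)[0]-WR])
for R_ in(249.5,250.5):
  for WF,WR in((83.4,77.0),(84.2,77.5)):
    r=least_squares(res,[0,-.018,0]); print(R_,WF,WR,r.x.round(4),r.fun.round(2),'row of width pt',body(r.x,.047,-.03)[1],'bottom row',body(r.x,.072,.05)[1])
    r=least_squares(lambda p:res([p[0],-.0175,p[1]])[:2],[0,0]); print('  rows only, x0 fixed',r.x.round(4))
E
```

```text
350 [100, 113, 122, 121, 121, 119, 120, 121, 120, 119, 121, 119, 120, 119, 120, 119, 120, 119]
355 [194, 195, 194, 194, 195, 194, 194, 194, 194, 170, 107, 52, 56, 73, 88, 96, 99, 102]
359 [191, 192, 192, 191, 191, 190, 189, 190, 190, 170, 106, 40, 33, 31, 32, 32, 30, 24]
249.5 83.4 77.0 [-0.5391  0.0107 -0.0143] [ -1.2    1.74   5.03 -11.63] row of width pt 236.81589157402223 bottom row 128.4557078003451
  rows only, x0 fixed [-0.7029 -0.0112]
249.5 84.2 77.5 [-0.545   0.0095 -0.0142] [ -1.21   1.75   5.06 -11.77] row of width pt 236.8823628635181 bottom row 128.03158455605967
  rows only, x0 fixed [-0.7029 -0.0112]
250.5 83.4 77.0 [-0.5288  0.0101 -0.0142] [ -1.22   1.75   4.97 -11.51] row of width pt 237.63635773867915 bottom row 128.8146641295337
  rows only, x0 fixed [-0.6927 -0.0113]
250.5 84.2 77.5 [-0.5348  0.0089 -0.0141] [ -1.22   1.76   5.   -11.65] row of width pt 237.70406520953003 bottom row 128.3892975738957
  rows only, x0 fixed [-0.6927 -0.0113]
```

```bash
python3 - <<'E'
from h import *
im=cv2.imread('pics/w6.png'); g=im.astype(float).mean(2)
for v in(154,158,162,166): print(v,[int(x) for x in g[v,283:293]],[int(x) for x in g[v,346:356]])
for u in(295,300,340,346): print(u,[int(x) for x in g[147:158,u]])
crop(im,270,140,370,310,4-1,'pics/w6a.png')
im=cv2.imread('pics/w7.png'); g=im.astype(float).mean(2)
for v in(158,166,182,198,214,230,238): print(v,[int(x) for x in g[v,276:290]],[int(x) for x in g[v,356:370]])
for u in(295,320,345): print(u,[int(x) for x in g[146:160,u]])
E
```

```text
154 [40, 40, 42, 67, 106, 129, 130, 131, 131, 130] [232, 230, 229, 218, 162, 78, 65, 67, 68, 69]
158 [41, 40, 47, 90, 126, 139, 141, 141, 140, 139] [244, 242, 241, 238, 186, 82, 64, 67, 67, 68]
162 [40, 41, 44, 79, 121, 140, 142, 140, 140, 140] [244, 242, 241, 235, 181, 82, 64, 66, 67, 68]
166 [41, 40, 40, 70, 113, 138, 142, 141, 140, 140] [242, 241, 240, 232, 174, 81, 66, 66, 68, 67]
295 [41, 40, 42, 68, 101, 116, 120, 132, 138, 140, 140]
300 [44, 40, 42, 68, 100, 115, 122, 133, 140, 142, 142]
340 [68, 66, 72, 109, 141, 151, 187, 228, 239, 240, 240]
346 [68, 68, 71, 104, 138, 153, 190, 232, 243, 243, 244]
158 [36, 30, 31, 44, 83, 106, 108, 110, 110, 109, 109, 111, 109, 107] [112, 112, 113, 112, 113, 112, 111, 107, 96, 72, 51, 52, 52, 51]
166 [30, 31, 32, 33, 77, 105, 110, 109, 108, 108, 110, 109, 108, 107] [111, 112, 113, 112, 112, 110, 109, 104, 86, 58, 52, 50, 53, 49]
182 [28, 30, 31, 29, 41, 80, 107, 110, 109, 111, 109, 108, 108, 107] [112, 113, 112, 112, 110, 111, 107, 96, 73, 52, 51, 53, 51, 51]
198 [30, 33, 32, 28, 32, 47, 88, 106, 111, 108, 110, 110, 108, 107] [111, 111, 113, 111, 109, 109, 105, 86, 57, 51, 51, 52, 51, 52]
214 [30, 30, 33, 29, 30, 32, 65, 96, 107, 110, 110, 108, 109, 108] [110, 111, 112, 111, 110, 106, 92, 66, 51, 52, 51, 51, 53, 53]
230 [28, 31, 30, 30, 30, 28, 37, 79, 106, 111, 110, 110, 110, 109] [111, 110, 112, 110, 107, 104, 83, 52, 51, 51, 51, 52, 50, 52]
238 [27, 29, 29, 29, 31, 30, 32, 62, 95, 109, 110, 109, 110, 111] [112, 110, 112, 111, 106, 96, 73, 51, 53, 50, 52, 52, 53, 52]
295 [31, 31, 28, 31, 47, 78, 91, 90, 92, 100, 106, 109, 109, 110]
320 [31, 29, 30, 30, 53, 81, 91, 92, 92, 101, 106, 108, 107, 108]
345 [52, 51, 52, 53, 67, 83, 90, 93, 95, 102, 110, 111, 113, 113]
```

View pics/w6a.png

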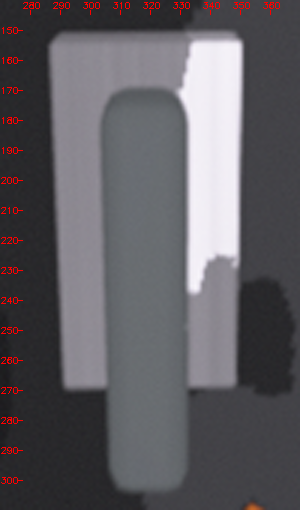

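```bash
python3 -m handwheel '[-0.0012,0,0,0,0,0,0, -0.0012,0,0,0,0,0,0, -0.0012,0,0,0,0,0,0, -0.0012,0,0,0,0,0,0]'; python3 - <<'E'
from h import *
s=ctrl.get_state(); print(s['clock'],s['position'],s['ft_force'],s['gripper_width'],rot(s['eef_rot'])[:,0].round(4),phi_now(s)-np.pi/2,abs(s['dq']).max())
im=vision.grab_frame('wrist')[:,:,::-1]; cv2.imwrite('pics/w12.png',im); g=im.astype(float).mean(2)
c=cam('wrist',s)
ed=lambda row,a,b,sg:a+np.argmax(np.diff(row[a:b])*sg)+.5
for v in(119,120,121,122,134,135,136,138): print(v,[int(x) for x in g[v,246:256]],[int(x) for x in g[v,390:402]])
for v in (137,140,144): print(v,[int(x) for x in g[v,262:280]],[int(x) for x in g[v,368:386]])
for u in(300,320,340): print(u,[int(x) for x in g[114:140,u]])
cv2.imwrite('pics/t12.png',vision.grab_frame('top')[:,:,::-1]); crop(im,235,60,405,190,4,'pics/w12a.png')
E
```

```text
clock: 18.12
position: [0.6144, 0.1467, 0.133]
eef_rot: [0.504, -0.496, 0.504, 0.496]
ft_force: [-0.0, 0.4, -7.2]
gripper_width: 0.0174
18.125 [0.61440282 0.14666968 0.13301994] [-0.01747505  0.44014516 -7.21398175] 0.01737969804849493 [ 0. -0. -1.] -0.015885100544810626 0.002373119612926986
119 [233, 233, 233, 232, 234, 237, 234, 232, 230, 230] [229, 227, 230, 232, 233, 232, 231, 232, 231, 232, 231, 231]
120 [233, 234, 233, 227, 235, 247, 248, 248, 248, 248] [244, 244, 245, 244, 245, 240, 232, 231, 231, 231, 231, 231]
121 [233, 234, 232, 223, 233, 248, 250, 250, 250, 250] [250, 250, 250, 250, 250, 244, 232, 231, 231, 231, 231, 231]
122 [233, 234, 232, 222, 230, 248, 249, 249, 249, 249] [250, 250, 250, 250, 250, 244, 231, 232, 231, 231, 231, 230]
134 [233, 233, 234, 233, 228, 227, 233, 235, 235, 235] [238, 239, 238, 238, 234, 231, 231, 232, 231, 231, 231, 232]
135 [233, 234, 233, 233, 229, 212, 189, 186, 187, 186] [197, 198, 199, 204, 218, 228, 231, 231, 231, 231, 231, 231]
136 [233, 233, 234, 234, 231, 224, 218, 219, 220, 219] [223, 223, 223, 223, 226, 229, 231, 231, 231, 231, 232, 
[... 346 characters left out ...]
0, 37, 24, 25, 27, 25, 45, 131, 194] [51, 26, 32, 35, 33, 39, 102, 138, 125, 108, 116, 190, 244, 249, 248, 248, 248, 248]
144 [247, 247, 247, 244, 224, 161, 117, 128, 212, 211, 97, 40, 40, 40, 42, 49, 123, 208] [55, 37, 38, 44, 38, 44, 111, 140, 120, 110, 125, 198, 245, 249, 248, 248, 248, 248]
300 [234, 236, 236, 235, 218, 231, 247, 250, 250, 249, 249, 248, 247, 246, 245, 245, 244, 244, 245, 245, 238, 187, 137, 130, 142, 219]
320 [235, 230, 229, 229, 223, 233, 247, 250, 250, 250, 249, 248, 247, 246, 245, 245, 244, 244, 244, 244, 238, 189, 134, 126, 138, 213]
340 [237, 236, 236, 237, 227, 231, 246, 250, 250, 250, 249, 249, 247, 246, 245, 245, 244, 244, 244, 244, 237, 190, 135, 131, 132, 130]
```

View pics/w12.png

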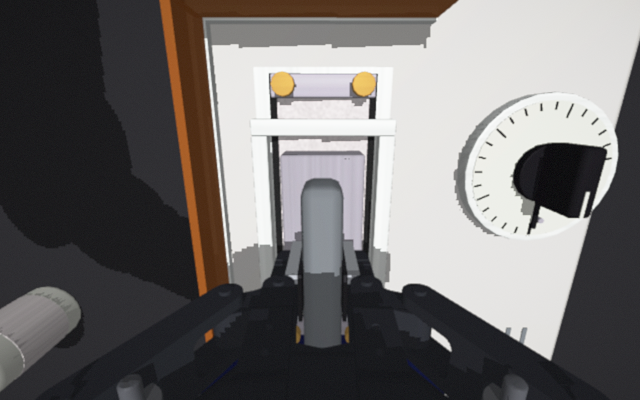

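View pics/t12.png

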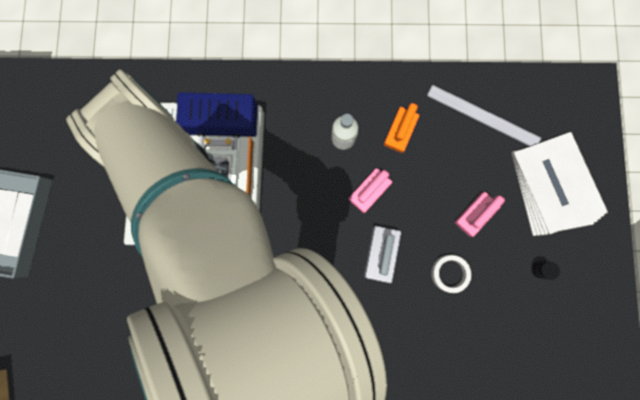

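```bash
python3 -c "
from plant import ctrl
print(ctrl.job_done()); s=ctrl.get_state(); print(s['clock'],s['position'],s['gripper_width'])"
```

```text
the job is handed in; nothing more can be done
None
the job is handed in; nothing more can be done
```

The job is handed in with the smaller block hanging, still gripped, inside the drive frame. I turned the counter knob anticlockwise until the torque rose at its stop. I then lifted the block by its handle, carried it over the guard and lowered it into the frame. It took 18 of the 64 s, and the interface gives no verdict.

The last checks before hand-in showed:

- **Counter:** the pointer lies on the zero mark.
- **Centring:** the block is within about 0.5 mm of the frame's centre along and across it, measured against the frame in the wrist picture 1.2 mm lower. In the last picture it was still centred across.
- **Squareness:** the gripper, and so the block's handle, is turned −0.016 rad, the same as the tester.
- **Gap:** about 5 mm above the print. The arm's height reading puts it at 6 mm, and the picture scale gives 3.9 or 6.2 mm depending on which frame edge I use.
- **Grip and contact:** the fingers stay 17 mm apart on the handle and the arm is nearly still. The wrist force shows only the block's weight (about 7 N), with no sign of contact with the tester.
- **Other things:** in the last top view the bottle, tape and larger block look where they were at the start.

Two checks disagreed:

- **Level:** this is the least certain result. The sharpest picture, taken just after the lift, gives 0 ± 0.012 rad. Rougher measures hinted at 0.01 to 0.03 rad front-down, and one blurry edge in the scene camera suggested up to about 0.07. I did not correct for it.
- **Top camera:** it placed the tester about 6 mm off in y compared with the wrist camera. I used the wrist camera, because its view matched the fingers and the sizes you gave.

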